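# Top up the security-tag feeder

### The job

Load the three loose security tags from the mat into the sloping tag feeder: put each one in at the open mouth at the top of the slide, dome up and square end leading, and let it run down to line up behind the tag already waiting at the stop. Set them on the slide rather than dropping them in from above, and leave the waiting tag and everything else on the bench where it is.

Things in the scene. Friction and masses are not known exactly. Their poses are not given: they have to be found in the camera images.
- tagA_c (a point): security tag, white shell 62 mm long (x), 30 wide (y, flat sides from x -16 to +31), 20 thick (z), 30 g; +x end square, -x end round (radius 15). Blue dome 23 mm across stands 6 mm out of the +z face, at x +10; the -z back is flat. Point: centre of the shell. Starts standing on its square end on the mat (x down, dome facing sideways), heading varies.
- tagB_c (a point): security tag, white shell 62 mm long (x), 30 wide (y, flat sides from x -16 to +31), 20 thick (z), 30 g; +x end square, -x end round (radius 15). Blue dome 23 mm across stands 6 mm out of the +z face, at x +10; the -z back is flat. Point: centre of the shell. Starts standing on its square end on the mat (x down, dome facing sideways), heading varies.
- tagC_c (a point): security tag, white shell 62 mm long (x), 30 wide (y, flat sides from x -16 to +31), 20 thick (z), 30 g; +x end square, -x end round (radius 15). Blue dome 23 mm across stands 6 mm out of the +z face, at x +10; the -z back is flat. Point: centre of the shell. Starts lying on its back on the mat, dome up, heading varies.
- tagQ_c (a point): a like tag already waiting in the slide against the stop, dome up, square end down the slope; same size, point and axes. Leave it there.
- slide: aluminium slide of the feeder, sloping at 35 degrees, slippery: a tag let go on it runs down by itself. Origin: on its floor, centre line, at the foot of the red stop at the bottom end, 45 mm above the table. x down the slope, y across, z square off the floor: a loaded tag's axes lie along these. The floor runs from x = -323 mm (open top end) to 0. Fixed.
- slide_mouth_centre (a point): on the floor, centre line, at the middle of the mouth where tags are put in, x = -285 mm; axes as the slide's. From x = -323 to -246 the floor is a bare tongue 22 mm wide, 8 thick, narrower than a tag, so a tag can be held there by its sides. From x = -268 side lips 8 mm high start 50 mm apart, narrow to 37 mm at x = -230 and run on to the stop.
- rod_end (a point): upper end of the hold-down rod, 7 mm thick, that runs on the centre line from here (x = -228 mm, 34 mm off the floor) to x = -10; a tag lying dome up passes under it with 5 mm to spare. Two hoops at x = -205 and -30 (55 mm wide, 41 mm high) carry it.
- feeder: grey base plate of the feeder, 310 mm (x, the way the slide runs down) by 110 mm, with the legs of the slide in the middle; origin: centre of its underside. Fixed.
- mat: thin grey work mat, 270 mm (x) by 340 mm (y), top 3 mm above the table; fixed. The three tags start on it. Fixed equipment stands round it: to its right (-y) a cabinet of small drawers 200 mm high, at least 50 mm beyond the edge, and beyond its far edge a label printer 135 mm high.
- pinjar: clear jar with a yellow cap, 46 mm across, 55 mm tall, standing on the mat; loose; origin: centre of its underside. Leave it alone.
- taperoll: roll of brown tape lying flat, 84 mm across, 24 mm high; loose; origin: centre of its underside. Leave it alone.
- cleaner: green bottle with a white cap, 54 mm across, 150 mm tall; loose; origin: centre of its underside. Leave it alone.
- marker: marker pen lying on the mat, 130 mm long, 14 mm thick, along its x axis (from -65 to +65 mm); loose; origin: centre of its underside. Leave it alone.
- greenbox: small green carton, 50 mm (x) by 85 mm (y) by 60 mm high; loose; origin: centre of its underside. Leave it alone.
- stapler: grey desk stapler, 130 mm (x) by 34 mm (y), 55 mm high; loose; origin: centre of its underside. Leave it alone.
- scanner: hand-held bar-code scanner lying down, 170 mm long along x (from -100 to +68 mm), 55 mm wide, 35 mm high; loose; origin: centre of its underside. Leave it alone.
Not all that is in view belongs to the job. Leave any brown or yellow look-alike of the part that bears tagC_c alone. What is shaped like the part that bears tagB_c but red is not meant.

How it is judged (in metres and radians):
At the end, for the whole second after the job is handed in: The three tags rest in the slide in one line behind the waiting tag: flat on the floor (within 5 mm, 0.15 rad), dome up, within 7 mm of the centre line, square end towards the stop, centres 85 to 228 mm up the slope from it; the waiting tag within 10 mm of its place (x of tagA_c in the frame of slide between -0.228 and -0.085 m and y of tagA_c in the frame of slide between -0.007 and 0.007 m and z of tagA_c in the frame of slide between 0.005 and 0.015 m and angle between tagA_c's own z axis and vertical between 0.460865 and 0.760865 rad and x of slide in the frame of tagA_c above 0.08 m and linear speed of each of tagA, tagB, tagC below 0.02 m/s and x of tagB_c in the frame of slide between -0.228 and -0.085 m and y of tagB_c in the frame of slide between -0.007 and 0.007 m and z of tagB_c in the frame of slide between 0.005 and 0.015 m and angle between tagB_c's own z axis and vertical between 0.460865 and 0.760865 rad and x of slide in the frame of tagB_c above 0.08 m and x of tagC_c in the frame of slide between -0.228 and -0.085 m and y of tagC_c in the frame of slide between -0.007 and 0.007 m and z of tagC_c in the frame of slide between 0.005 and 0.015 m and angle between tagC_c's own z axis and vertical between 0.460865 and 0.760865 rad and x of slide in the frame of tagC_c above 0.08 m and distance of tagQ_c from where it was at the start of the episode below 0.01 m); the robot touches nothing.
It fails at once if one of the loose bystanders is moved by more than 25 mm (distance of any of pinjar, taperoll, cleaner, marker, greenbox, stapler, scanner from where it was at the start of the episode above 0.025 m).
It fails at once if the waiting tag is shifted by more than 15 mm (distance of tagQ_c from where it was at the start of the episode above 0.015 m).
It fails at once if a tag is dropped in: loose over the slide with its centre more than 50 mm off the slide's floor ((z of tagA_c in the frame of slide above 0.05 m and y of tagA_c in the frame of slide between -0.05 and 0.05 m and x of tagA_c in the frame of slide between -0.36 and 0.03 m and contact force between the fingers and tagA below 0.01 N) or (z of tagB_c in the frame of slide above 0.05 m and y of tagB_c in the frame of slide between -0.05 and 0.05 m and x of tagB_c in the frame of slide between -0.36 and 0.03 m and contact force between the fingers and tagB below 0.01 N) or (z of tagC_c in the frame of slide above 0.05 m and y of tagC_c in the frame of slide between -0.05 and 0.05 m and x of tagC_c in the frame of slide between -0.36 and 0.03 m and contact force between the fingers and tagC below 0.01 N)).
It also fails if it takes over 70 s, if anything falls off the work surface, if the arm or the gripper's body presses on something with over 40 N, if the wrist force passes 120 N, or if a joint passes its speed limit or range.

### The arm

A 6-joint arm with a two-finger parallel gripper is mounted at the origin on the work surface. World frame = base frame: x ahead of the robot, y to its left, z up, the work surface at z = 0. Lengths are in mm, angles in rad, forces in N, time in s.
With the tool pointing down it reaches from about 325 to 850 mm from the base axis. Payload 4.4 kg.
Tool frame: the origin (TCP) lies midway between the tips of the shut fingers; the grasp point (between the pads) lies env.grip_depth behind it (env.grip_depth is the distance from the TCP to the grasp point, in mm); z points along the fingers, x is the direction in which the jaws open and shut, and the axes are right-handed (so a half turn about z gives the same grasp; the last joint's range is limited). The gripper opens to 94 mm and grips with 3 to 60 N. Pads are 16 mm wide; open, the fingers measure 119 mm over their backs; the gripper's body (75 mm by 177 mm) begins 78 mm behind the grasp point.
Start: joints at [-1.298, 0.207, 1.542, -0, 1.393, -0.15], TCP at [236.444, -524.139, 205.447] pointing down, gripper open.
Joint ranges: [-2.73, 2.73], [-0.86, 2.22], [0.23, 2.46], [-1.11, 4.25], [0.08, 2.63], [-2.82, 2.82]. Speed limits (rad/s): [2.79, 2.79, 3.14, 3.14, 3.14, 3.14].

### API

Orientations are given as a unit quaternion [w, x, y, z].
In Python, from bench import get_state, optics, env, models gives the robot as it stands.
- The arm moves only by the tool apply_moves, never from a script. Its argument "moves" is a list of rows, each a list of 7 numbers: the shift along the tool's x, y, z each as a share of 150 mm, from -1 to 1, then the turn, a rotation vector about the tool's x, y, z each as a share of 90 degrees, from -1 to 1, then the closure, from 0 (fully open) to 1 (shut). A call has exactly 5 rows; each row shifts and turns the commanded pose from where the row before left it, along the tool's axes as they then stand; what a row does not reach is not made up. A row lasts 1/10 s, in which the tool goes at most 50 mm and 8.59 degrees, less where a joint would pass 70% of its speed; a pose out of reach is approached as far as the arm can. A call with a number of a shift or a turn outside -1 to 1 is refused whole. A call with a gripper value outside its range is refused whole. The fingers move at their own pace and stop on an object; "squeeze" is the grip in N (left out, the last holds). Time passes only in rows, so rows that do not move let the fingers close, or fill a call up. It gives the time, the measured TCP pose, the force and the opening at its end, in the units of the state.
- get_state(): the state, without advancing time (a new reading comes with each control period).
- optics.camera(name): name is "scene" or "top" or "wrist"; returns (picture, depth): 420x560x3 uint8, blue, green, red; 420x560 float32, mm along the optical axis (not along the pixel's ray), 0 where there is no reading.
- optics.camera_params(name): a dict with "fov_y" (degrees; the focal length in pixels is half the picture's height over the tangent of half this angle, whatever the lens; pixels are square), "cx", "cy" (the principal point, pixels), "eye" and "attitude" of the camera in the world. Camera axes: x right, y up, looking along -z (the intrinsics and any distortion apply to the point x, -y, -z); pixel columns grow to the right and rows downward; lengths in mm; the calibration is good to about 2 mm. A picture is of the moment at which its call begins: read the wrist's pose just before it. camera_params takes no time and is no camera call; for the wrist camera it gives the pose at the moment of the call.
- env.job_done(): hands the job in, once; it reports no verdict.
Trained networks look in the newest picture that a camera, given by its name, has taken for a name from the list of things; names that differ only in an ending like _2 or _b are one class to them, and where a whole thing is asked for, a point or a joint stands for the part that bears it (a point fixed in the world has none). Each returns a list of dicts, best first, with "confidence" (0 to 1); they miss things now and then, are a little off and sometimes report something else, mostly with a low value. They report only what shows in the picture. A call takes as long as a camera call. They do not tell look-alikes from the thing itself.
- models.boxes_of(camera, name): "xy" ([column, row] in pixels, amid what is visible of it).
- models.masks_of(camera, name): "pixels" (420x560 bool, what is visible of it) and "xy" ([column, row] in pixels, amid what is visible of it).
- models.spot_point(camera, name): "xy" ([column, row] in pixels: a listed point, or the origin of a listed thing).
The state is a dict: "clock": time; "qpos": joint angles; "joint_velocities": joint speeds; "tau": joint torques, N m; "tcp_pos": TCP position; "orientation": TCP orientation; "contact_force": force on the tool from outside, world axes, zero at the start; "moment": the same for the moment, N m; "gripper_width": finger opening in mm.
Only numpy, scipy, OpenCV 4.12 (cv2) and the standard library are available. Lean on these libraries where they do the work, as an engineer would, in place of code of your own. Each camera call takes 0.05 s, during which the arm holds its last target.

## Working session

There is one attempt and no reset: what is moved stays moved. The work goes in short steps, Python scripts to look and compute and a tool call to move; the robot and the scene stay as the last step left them, time stands still between calls to the robot, and variables do not carry over. Pictures are saved under pics/ and viewed, and the job is handed in when it is done.

Besides the shell and the picture viewer there is one more tool, called after "Call:" as name(argument=value, ...) on one line, values as JSON. apply_moves: Moves the arm, as the interface text tells. Its arguments: {"type":"object","properties":{"moves":{"type":"array","items":{"type":"array","items":{"type":"number"}}},"squeeze":{"type":"number"}},"required":["moves"]}

```bash
ls -la; mkdir -p pics
python3 - <<'E'
from bench import get_state, optics, env, models
import cv2
print(get_state()); print(env.grip_depth)
for c in ("scene","top","wrist"):
    print(c,optics.camera_params(c))
    im,d=optics.camera(c); cv2.imwrite(f"pics/{c}0.png",im)
E
```

```text
total 12
drwxr-xr-x  3 agent agent 4096 Dec  7 13:52 .
drwxr-xr-x 23 root  root  4096 Dec  7 13:52 ..
drwxr-xr-x  2 agent agent 4096 Dec  7 13:52 pics
{'clock': 0.0, 'qpos': array([-1.29756853e+00,  2.07369149e-01,  1.54293354e+00, -1.37347601e-05,
        1.39350864e+00, -1.50535577e-01]), 'joint_velocities': array([-0.00079927,  0.00127486,  0.00119036, -0.00084863,  0.0002023 ,
        0.0008286 ]), 'tau': array([-1.87367645e-03, -3.70883346e+01, -2.81417066e+01,  6.95322873e-02,
        3.63179762e-02, -1.86804546e-04]), 'tcp_pos': array([ 236.18425592, -523.37359968,  204.32937743]), 'orientation': array([-7.29792282e-04,  8.39998315e-01, -5.42587872e-01, -8.35514210e-04]), 'contact_force': array([-0.05969498, -0.36376691,  0.06848431]), 'moment': array([ 0.0113478 , -0.02512958, -0.02118893]), 'gripper_width': 94.13773832713628}
18.8
scene {'fov_y': 49.872894751999766, 'cx': 279.5699044386519, 'cy': 210.2978382013544, 'eye': array([1140.54003411, -370.07892651,  892.55614358]), 'attitude': array([0.81115605, 0.32658206, 0.17284584, 0.45331482])}
top {'fov_y': 51.42846265794554, 'cx': 278.34743077796134, 'cy': 210.29642049067394, 'eye': array([ 395.7106949 ,    6.9056036 , 1143.38581136]), 'attitude': array([-0.69824319, -0.046468  ,  0.04334748,  0.71303448])}
wrist {'fov_y': 70.60573480916044, 'cx': 279.4969369304484, 'cy': 203.06672577245223, 'eye': array([ 310.78593997, -491.55974683,  382.81918536]), 'attitude': array([ 0.83198834, -0.11741954,  0.07698879, -0.53673157])}
```

View pics/scene0.png

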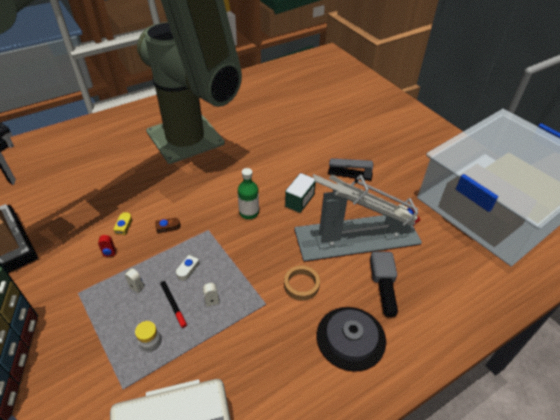

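View pics/top0.png

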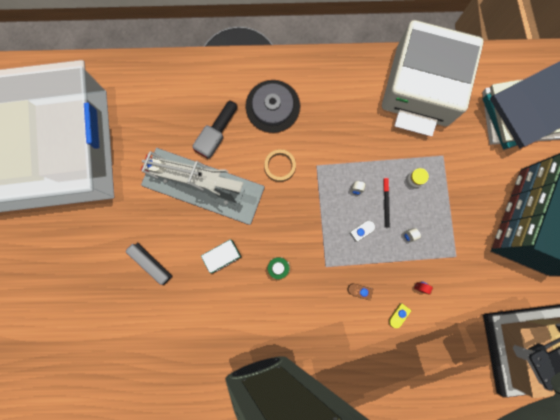

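View pics/wrist0.png

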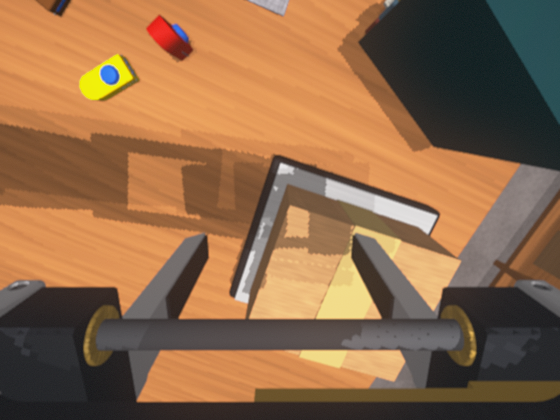

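The pictures show the white tags on the mat. In the top view, two stand at (357,187) and (413,235) and one lies at (363,231). The brown (361,291), yellow (400,315) and red (424,287) look-alikes are off the mat. The feeder is around (200,185), with its low end on the left.

```bash
cat > h.py <<'E'
import numpy as np, cv2, pickle
from scipy.spatial.transform import Rotation as Rn
from bench import get_state, optics, env, models
def Rq(q): return Rn.from_quat([q[1],q[2],q[3],q[0]]).as_matrix()
def par(c):
    p=optics.camera_params(c); p['R']=Rq(p['attitude']); p['f']=210/np.tan(np.radians(p['fov_y']/2)); return p
def ray(p,uv):
    uv=np.atleast_2d(uv).astype(float)
    d=np.c_[(uv[:,0]-p['cx'])/p['f'],-(uv[:,1]-p['cy'])/p['f'],-np.ones(len(uv))]
    return d@p['R'].T
def atz(p,uv,z):
    r=ray(p,uv); return p['eye']+r*((z-p['eye'][2])/r[:,2])[:,None]
def dep(p,uv,d): # uv int pixels
    uv=np.atleast_2d(uv); return p['eye']+ray(p,uv)*d[uv[:,1].astype(int),uv[:,0].astype(int)][:,None]
def proj(p,X):
    c=(np.atleast_2d(X)-p['eye'])@p['R']; return np.c_[p['cx']+p['f']*c[:,0]/-c[:,2],p['cy']-p['f']*c[:,1]/-c[:,2]]
def two(p1,u1,p2,u2):
    a=ray(p1,u1)[0];b=ray(p2,u2)[0];A=np.c_[a,-b];s=np.linalg.lstsq(A,p2['eye']-p1['eye'],rcond=None)[0]
    x=p1['eye']+s[0]*a;y=p2['eye']+s[1]*b;return (x+y)/2,np.linalg.norm(x-y)
E
python3 - <<'E'
from h import *
pt,ps=par("top"),par("scene")
D={}
for c in("top","scene"): D[c]=optics.camera(c)
pickle.dump((D,pt,ps),open("d0.pkl","wb"))
np.set_printoptions(precision=1,suppress=True)
for n in["slide_mouth_centre","rod_end","slide","feeder","mat","tagQ_c","tagC_c","tagA_c","pinjar","marker","taperoll","cleaner","greenbox"]:
    r={c:models.spot_point(c,n) for c in("top","scene")}
    print(n,[[ (c,np.array(q['xy']).round(1),round(q['confidence'],2)) for q in r[c][:6]] for c in r])
    if len(r["top"]) and len(r["scene"]): print("   ",*two(pt,r["top"][0]['xy'],ps,r["scene"][0]['xy']))
print(get_state()['clock'])
for n,uv in[("stand1",[357,187]),("stand2",[413,235]),("lie",[363,231]),("mat",[340,220]),("mouth",[240,190])]:
    print(n,dep(pt,uv,D["top"][1]))
for c in D: cv2.imwrite(f"pics/{c}_big.png",cv2.resize(D[c][0][130:330,120:470] if c=="top" else D[c][0][150:350,80:430],None,fx=2.25,fy=2.25,interpolation=cv2.INTER_CUBIC))
E
```

```text
slide_mouth_centre [[('top', array([228.4, 185.5]), 0.61)], [('scene', array([352.1, 180.8]), 0.51), ('scene', array([172.5, 300.1]), 0.31)]]
    [590.1 142.3 204.5] 58.490419912611266
rod_end [[('top', array([200.6, 171.7]), 0.91), ('top', array([360.5, 229.6]), 0.45)], [('scene', array([353.8, 178.6]), 0.97)]]
    [602.6 176.2 209.7] 3.947361830936505
slide [[('top', array([149.1, 162.9]), 0.58)], [('scene', array([409.8, 217.2]), 0.61), ('scene', array([403.7, 214.5]), 0.17)]]
    [664.  337.7  48.3] 5.324885750452812
feeder [[('top', array([201.2, 188.2]), 0.93)], [('scene', array([351.2, 235.9]), 0.6)]]
    [603.5 210.2  -7.8] 13.327607841705417
mat [[('top', array([384.5, 210.6]), 0.6)], [('scene', array([172.9, 299.1]), 0.69)]]
    [ 537.  -269.3   -7.8] 4.7592625434823255
tagQ_c [[('top', array([153.5, 162.2]), 0.71)], [('scene', array([352.1, 179.8]), 0.71), ('scene', array([401.7, 216.3]), 0.62)]]
    [603.5 233.9 201.4] 105.20117243492643
tagC_c [[('top', array([398.8, 315.3]), 0.79), ('top', array([358.9, 229.5]), 0.73)], [('scene', array([166.8, 225. ]), 0.79), ('scene',
[... 532 characters left out ...]
72.3, 305.5]), 0.59), ('scene', array([134.5, 282. ]), 0.49)]]
    [ 551.4 -275.6   -9.9] 1.9451994102427064
taperoll [[('top', array([281.8, 164.6]), 0.72)], [('scene', array([302.7, 285.2]), 0.76)]]
    [666.3   1.9   2.7] 7.337976025921965
cleaner [[('top', array([279.6, 267.1]), 0.72)], [('scene', array([246.6, 211.4]), 0.78)]]
    [392.5   9.3   2.4] 2.070481580249425
greenbox [[('top', array([220.3, 254.9]), 0.85), ('top', array([198. , 170.9]), 0.32)], [('scene', array([298.6, 200.6]), 0.8)]]
    [425.6 161.   -6. ] 9.60950912476999
1.55
stand1 [[ 588.  -187.9   66.6]]
stand2 [[ 464.9 -320.7   66.3]]
lie [[ 480.1 -204.9   29.8]]
mat [[ 512.  -150.5    5.9]]
mouth [[557.8  90.4 229.4]]
```

Run:
```python
import pickle,cv2,numpy as np
D,pt,ps=pickle.load(open("d0.pkl","rb"))
a=cv2.resize(D["top"][0][140:230,135:275],None,fx=5,fy=5,interpolation=cv2.INTER_CUBIC)
cv2.imwrite("pics/slide_top.png",a)
a=cv2.resize(D["scene"][0][160:260,290:430],None,fx=5,fy=5,interpolation=cv2.INTER_CUBIC)
cv2.imwrite("pics/slide_scene.png",a)
```

```text
(no output)
```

View pics/slide_top.png

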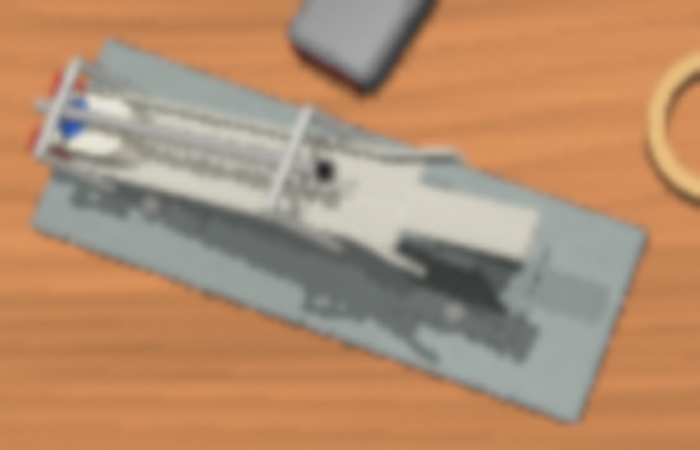

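View pics/slide_scene.png

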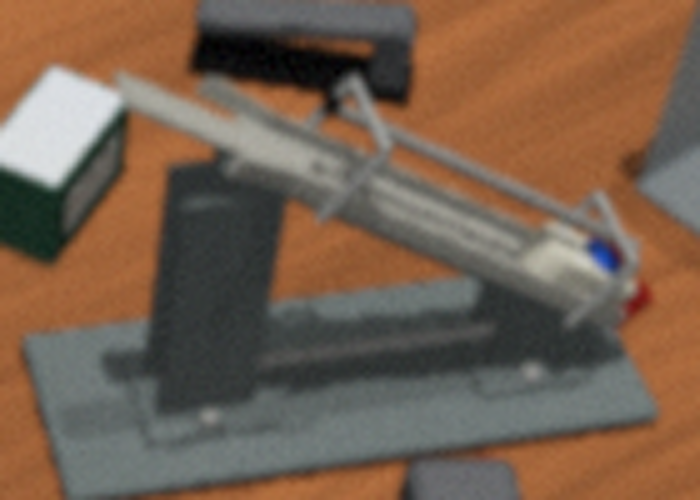

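View pics/top_big.png

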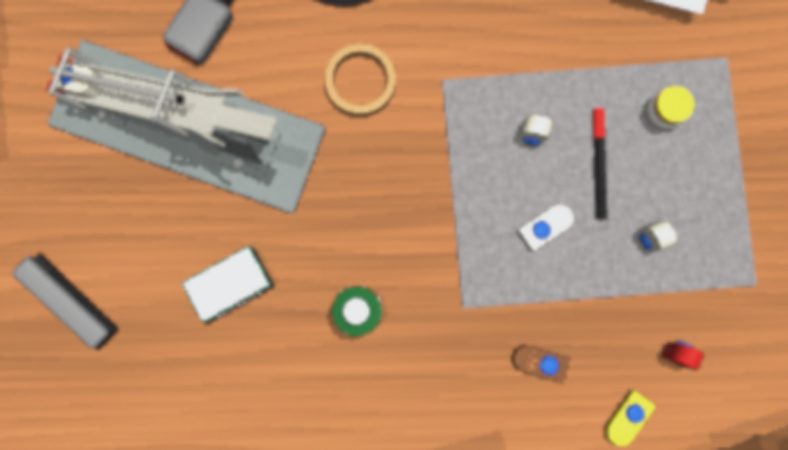

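View pics/scene_big.png

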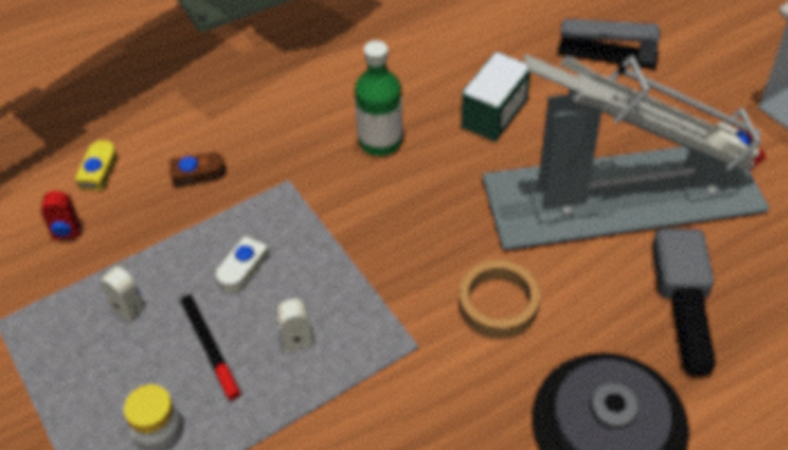

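```bash
cat >> h.py <<'E'
np.set_printoptions(precision=3,suppress=True)
def cur():
    s=get_state(); return s['tcp_pos'].copy(),Rq(s['orientation'])
def plan(P1,R1,P0=None,R0=None,grip=0,step=50,ang=8.5,n=None):
    """rows from (P0,R0) to (P1,R1); prints rounded rows"""
    if P0 is None: P0,R0=cur()
    P1=np.array(P1,float); w=Rn.from_matrix(R0.T@R1).as_rotvec()
    k=max(int(np.ceil(max(np.linalg.norm(P1-P0)/step,np.degrees(np.linalg.norm(w))/ang))),1)
    k=int(np.ceil(k/5)*5) if n is None else n
    rows=[];P,R=P0.copy(),R0.copy()
    for i in range(1,k+1):
        Pt=P0+(P1-P0)*i/k; Rt=R0@Rn.from_rotvec(w*i/k).as_matrix()
        t=np.round(R.T@(Pt-P)/150,3); r=np.round(Rn.from_matrix(R.T@Rt).as_rotvec()/(np.pi/2),3)
        rows.append([*(float(x) for x in t),*(float(x) for x in r),grip]); P=P+R@(t*150); R=R@Rn.from_rotvec(r*np.pi/2).as_matrix()
    for i in range(0,k,5): print(str(rows[i:i+5]).replace(' ',''))
    print("end",P,"err",P-P1)
    return P,R
def Rtool(xdir,zdir):
    z=np.array(zdir,float);z/=np.linalg.norm(z);x=np.array(xdir,float);x-=z*(x@z);x/=np.linalg.norm(x);return np.c_[x,np.cross(z,x),z]
def down(a): return Rtool([np.cos(a),np.sin(a),0],[0,0,-1])
# kinematics
def fkR(q): return (Rn.from_euler('z',q[0])*Rn.from_euler('y',q[1]+q[2])*Rn.from_euler('z',q[3])*Rn.from_euler('y',q[4])*Rn.from_euler('z',q[5]+np.pi)).as_matrix()
E
python3 - <<'E'
from h import *
s=get_state();P,R=cur();print(P,R,fkR(s['qpos']))
pw=par("wrist");print("cam in tool",R.T@(pw['eye']-P)); print(R.T@pw['R'])
D,pt,ps=pickle.load(open("d0.pkl","rb"))
# rough tag yaw from top: pixel->world at heights
def W(u,v,z): return atz(pt,[120+u/2.25,130+v/2.25],z)[0]
print("C dome",W(542,230,28),"Cround",W(566,213,23),"Csq",W(528,240,23))
print("s1 top",W(538,126,65),"dome",W(531,141,24)); print("s2 top",W(664,235,65),"dome",W(648,241,24))
print("marker",W(598,110,14),W(602,218,14),"jar",W(676,105,58))
E
```

```text
[ 236.453 -524.15   205.443] [[ 0.411 -0.912  0.   ]
 [-0.912 -0.411  0.   ]
 [ 0.    -0.    -1.   ]] [[ 0.411 -0.912  0.   ]
 [-0.912 -0.411  0.   ]
 [ 0.    -0.    -1.   ]]
cam in tool [   1.225  -81.11  -178.379]
[[ 1.    -0.001 -0.   ]
 [-0.001 -0.96  -0.278]
 [ 0.     0.278 -0.96 ]]
C dome [ 477.228 -199.683   28.   ] Cround [ 496.499 -228.921   23.   ] Csq [ 466.505 -184.143   23.   ]
s1 top [ 590.668 -193.55    65.   ] dome [ 580.677 -192.323   24.   ]
s2 top [ 466.211 -326.403   65.   ] dome [ 462.438 -320.471   24.   ]
marker [ 617.356 -273.949   14.   ] [ 490.648 -271.995   14.   ] jar [ 612.531 -350.845   58.   ]
```

Run:
```python
from h import *
P,R=cur()
a,b=plan([240,-515,260],R,n=2)
plan([465,-225,190],down(.59),a,b,n=13)
```

```text
[[-0.023,-0.023,-0.182,0.0,0.0,0.0,0],[-0.023,-0.024,-0.182,0.0,0.0,0.0,0]]
end [ 240.04  -514.961  260.044] err [0.04  0.039 0.044]
[[-0.088,-0.166,0.036,-0.0,-0.0,-0.085,0],[-0.065,-0.177,0.036,-0.0,-0.0,-0.085,0],[-0.041,-0.184,0.036,-0.0,-0.0,-0.085,0],[-0.017,-0.187,0.036,-0.0,-0.0,-0.085,0],[0.009,-0.188,0.036,-0.0,-0.0,-0.085,0]]
[[0.034,-0.185,0.036,-0.0,-0.0,-0.085,0],[0.058,-0.179,0.035,-0.0,-0.0,-0.085,0],[0.082,-0.17,0.036,-0.0,-0.0,-0.085,0],[0.103,-0.157,0.036,0.0,-0.0,-0.086,0],[0.123,-0.142,0.036,0.0,-0.0,-0.085,0]]
[[0.142,-0.124,0.036,0.0,-0.0,-0.085,0],[0.156,-0.105,0.036,0.0,-0.0,-0.085,0],[0.17,-0.082,0.036,0.0,-0.0,-0.085,0]]
end [ 465.086 -225.017  190.001] err [ 0.086 -0.017  0.001]
```

Call:
apply_moves(moves=[[-0.023,-0.023,-0.182,0,0,0,0],[-0.023,-0.024,-0.182,0,0,0,0],[-0.088,-0.166,0.036,0,0,-0.085,0],[-0.065,-0.177,0.036,0,0,-0.085,0],[-0.041,-0.184,0.036,0,0,-0.085,0]])

```text
clock: 2.05
tcp_pos: [292.5, -447.5, 244.1]
orientation: [0.0, 0.932, -0.362, 0.0]
contact_force: [-0.3, -0.3, 0.1]
gripper_width: 94.3
```

Call:
apply_moves(moves=[[-0.017,-0.187,0.036,0,0,-0.085,0],[0.009,-0.188,0.036,0,0,-0.085,0],[0.034,-0.185,0.036,0,0,-0.085,0],[0.058,-0.179,0.035,0,0,-0.085,0],[0.082,-0.17,0.036,0,0,-0.085,0]])

```text
clock: 2.55
tcp_pos: [379.2, -335.6, 217.0]
orientation: [0.0, 0.999, -0.037, 0.0]
contact_force: [-0.6, -0.5, -0.4]
gripper_width: 94.1
```

Call:
apply_moves(moves=[[0.103,-0.157,0.036,0,0,-0.086,0],[0.123,-0.142,0.036,0,0,-0.085,0],[0.142,-0.124,0.036,0,0,-0.085,0],[0.156,-0.105,0.036,0,0,-0.085,0],[0.17,-0.082,0.036,0,0,-0.085,0]])

```text
clock: 3.05
tcp_pos: [465.8, -224.0, 189.9]
orientation: [0.0, 0.956, 0.294, 0.0]
contact_force: [-0.3, -0.1, -0.4]
gripper_width: 93.9
```

Run:
```python
from h import *
s=get_state();print(s['clock'],s['tcp_pos'],s['qpos'],s['joint_velocities'],s['contact_force'])
import time
pw=par("wrist");im,d=optics.camera("wrist");pickle.dump((pw,im,d,s),open("w1.pkl","wb"))
pw2=par("wrist");print(pw['eye']-pw2['eye'])
cv2.imwrite("pics/w1.png",im)
print(cur()[0],Rq(get_state()['orientation'])-fkR(get_state()['qpos']))
```

```text
3.05 [ 465.756 -224.041  189.941] [-0.616  0.096  1.701 -0.     1.344 -1.212] [ 0.557  0.168 -0.067 -0.001 -0.104 -0.769] [-0.349 -0.132 -0.42 ]
[-0.969 -2.562  0.783]
[ 467.26  -220.473  188.936] [[ 0.  0.  0.]
 [ 0.  0.  0.]
 [ 0. -0.  0.]]
```

View pics/w1.png

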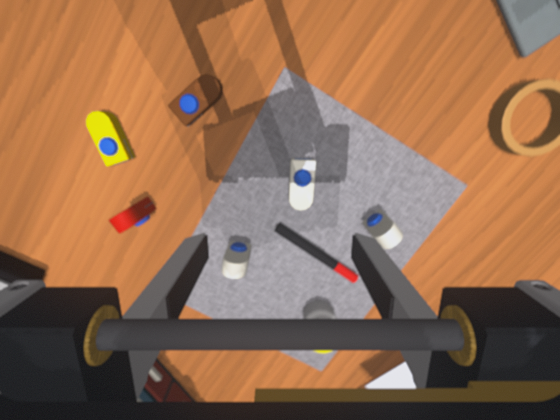

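Run:
```python
from h import *
pw,im,d,s=pickle.load(open("w1.pkl","rb"))
cv2.imwrite("pics/w1c.png",cv2.resize(im[140:300,200:430],None,fx=3.4,fy=3.4,interpolation=cv2.INTER_CUBIC))
v,u=np.mgrid[0:420,0:560]; X=dep(pw,np.c_[u.ravel(),v.ravel()],d).reshape(420,560,3)
def st(box):
    a,b,c,e=box; return X[b:e,a:c].reshape(-1,3), im[b:e,a:c].reshape(-1,3).astype(int)
m,_=st((250,190,280,215)); print("mat z",np.median(m[:,2]),np.std(m[:,2]))
for n,box in(("C",(280,150,325,215)),("s1",(362,205,405,252)),("s2",(215,235,255,282))):
    p,c=st(box); h=p[:,2]
    blue=(c[:,0]>c[:,2]+50)
    white=(c.min(1)>120)&(h>8)
    top=h>np.percentile(h[white],97)-4
    w=white&top
    print(n,"top z",np.median(h[w]),"white n",w.sum(),p[w].mean(0),p[w].min(0),p[w].max(0),"blue",p[blue].mean(0),blue.sum())
    q=p[w][:,:2].astype(np.float32); print(cv2.minAreaRect(q))
```

```text
mat z 2.306318475241227 13.376860887793587
C top z 22.228668871441187 white n 925 [ 485.673 -208.78    25.684] [ 420.611 -237.253   20.351] [ 509.09  -157.979  368.29 ] blue [ 480.322 -198.861   28.642] 210
((470.3896484375, -189.04620361328125), (35.99566650390625, 111.69811248779297), 40.169620513916016)
s1 top z 368.2904634078074 white n 14 [ 458.264 -169.758  298.143] [ 420.611 -187.789  192.294] [ 509.854 -157.979  368.29 ] blue [ 582.672 -191.86    28.935] 113
((464.59759521484375, -173.38980102539062), (4.452482223510742, 93.10896301269531), 73.4300765991211)
s2 top z 63.231283832730924 white n 236 [ 469.084 -324.647   69.602] [ 420.611 -339.43    61.065] [ 481.058 -157.979  368.29 ] blue [ 465.366 -315.842   28.887] 96
((442.6708984375, -249.66390991210938), (18.962745666503906, 187.64630126953125), 19.298904418945312)
```

View pics/w1c.png

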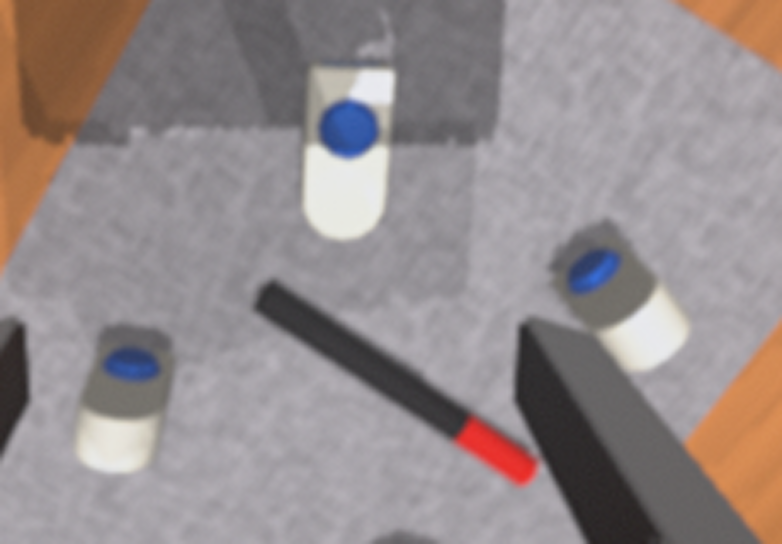

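```bash
cat > fit.py <<'E'
from h import *
def clusters(pw,im,d,box,lo=8,hi=80):
    v,u=np.mgrid[box[1]:box[3],box[0]:box[2]]; uv=np.c_[u.ravel(),v.ravel()]
    p=dep(pw,uv,d); ok=(d[uv[:,1],uv[:,0]]>50)&(p[:,2]>-10)&(p[:,2]<hi)
    c=im[uv[:,1],uv[:,0]].astype(int)
    return p[ok],c[ok],uv[ok]
if __name__=="__main__":
    pw,im,d,s=pickle.load(open("w1.pkl","rb"))
    p,c,uv=clusters(pw,im,d,(240,190,285,215)); print("mat",np.percentile(p[:,2],[10,50,90]))
    p,c,uv=clusters(pw,im,d,(280,150,325,215)); w=(p[:,2]>15)&(p[:,2]<26)
    q=p[w][:,:2].astype(np.float32); blue=(c[:,0]>c[:,2]+50)&(p[:,2]>24)
    print("C rect",cv2.minAreaRect(q),w.sum(),np.median(p[w][:,2]),"blue",p[blue].mean(0),"dome top",np.percentile(p[blue][:,2],90))
    for n,box in(("s1",(362,205,405,252)),("s2",(210,235,258,282))):
        p,c,uv=clusters(pw,im,d,box); 
        print(n,"top z pct",np.percentile(p[:,2],[90,97,99]))
        w=(p[:,2]>45); blue=(c[:,0]>c[:,2]+50)
        print(" top part",p[w].mean(0),cv2.minAreaRect(p[w][:,:2].astype(np.float32)),w.sum()," blue",p[blue].mean(0),blue.sum())
        f=(p[:,2]>10)&(p[:,2]<48)&~blue
        # face line
        q=p[f]; vx,vy,x0,y0=cv2.fitLine(q[:,:2].astype(np.float32),cv2.DIST_HUBER,0,.01,.01).ravel(); print(" face line dir",vx,vy,"pt",x0,y0,f.sum())
E
python3 fit.py
```

```text
mat [1.376 2.297 3.274]
C rect ((486.0743103027344, -208.97071838378906), (29.94878387451172, 61.269779205322266), 31.794315338134766) 1017 22.211835277629405 blue [ 480.568 -199.448   27.232] dome top 28.455994877572056
s1 top z pct [62.572 63.826 64.482]
 top part [ 592.198 -195.562   58.865] ((595.053955078125, -196.769287109375), (29.20907974243164, 20.94266128540039), 76.63741302490234) 552  blue [ 582.672 -191.86    28.935] 113
 face line dir 0.2582404 0.96608067 pt 585.64545 -195.04796 262
s2 top z pct [61.195 63.73  64.356]
 top part [ 469.753 -325.803   58.634] ((470.2613525390625, -328.78515625), (29.97663688659668, 20.587657928466797), 25.065601348876953) 528  blue [ 465.366 -315.842   28.887] 96
 face line dir 0.9046277 0.42620277 pt 469.07294 -318.88715 266
```

Run:
```python
from h import *
print(get_state()['joint_velocities'],cur()[0])
a=plan([486.1,-209,40],down(.555),np.array([465.086,-225.017,190.]),down(.59),n=5,grip=.3)
```

```text
[-0.05  -0.013  0.015 -0.042  0.029  0.143] [ 467.26  -220.473  188.936]
[[0.035,-0.002,0.2,0.0,0.0,0.004,0.3],[0.035,-0.003,0.2,0.0,0.0,0.005,0.3],[0.035,-0.002,0.2,0.0,0.0,0.004,0.3],[0.036,-0.003,0.2,0.0,0.0,0.005,0.3],[0.035,-0.003,0.2,0.0,0.0,0.004,0.3]]
end [ 486.163 -208.999   40.   ] err [0.063 0.001 0.   ]
```

Call:
apply_moves(moves=[[0.035,-0.002,0.2,0,0,0.004,0.3],[0.035,-0.003,0.2,0,0,0.005,0.3],[0.035,-0.002,0.2,0,0,0.004,0.3],[0.036,-0.003,0.2,0,0,0.005,0.3],[0.035,-0.003,0.2,0,0,0.004,0.3]])

```text
clock: 3.6
tcp_pos: [486.4, -209.2, 39.1]
orientation: [0.0, 0.962, 0.274, 0.0]
contact_force: [-0.5, 0.0, 0.5]
gripper_width: 66.1
```

Run:
```python
from h import *
s=get_state();print(s['clock'],s['tcp_pos'],s['joint_velocities'],s['gripper_width'])
```

```text
3.6 [ 486.379 -209.185   39.117] [ 0.095  0.508  0.089  0.001 -0.602  0.156] 66.10988954527065
```

Call:
apply_moves(moves=[[0,0,0.1,0,0,0,0.3],[0,0,0.08,0,0,0,0.3],[0,0,0.045,0,0,0,0.3],[0,0,0,0,0,0,0.3],[0,0,0,0,0,0,1]], squeeze=20)

```text
clock: 4.1
tcp_pos: [486.8, -209.6, 7.1]
orientation: [0.001, 0.962, 0.274, 0.001]
contact_force: [0.1, -0.3, 0.9]
gripper_width: 60.9
```

Call:
apply_moves(moves=[[0,0,0,0,0,0,1],[0,0,0,0,0,0,1],[0,0,0,0,0,0,1],[0,0,0,0,0,0,1],[0,0,-0.02,0,0,0,1]])

```text
clock: 4.6
tcp_pos: [485.9, -208.8, 9.1]
orientation: [-0.0, 0.962, 0.274, -0.0]
contact_force: [-0.1, 0.4, -0.5]
gripper_width: 29.9
```

Run:
```python
from h import *
s=get_state();print(s['clock'],s['qpos'])
plan([545,65,330],down(-.364),np.array([486.16,-209,9.2]),down(.555),n=9,grip=1)
```

```text
4.6 [-0.57   0.361  1.804  0.     0.978 -1.125]
[[0.144,-0.15,-0.238,0.0,0.0,0.065,1],[0.128,-0.163,-0.237,0.0,0.0,0.065,1],[0.111,-0.176,-0.238,0.0,0.0,0.065,1],[0.092,-0.186,-0.238,0.0,0.0,0.065,1],[0.073,-0.194,-0.237,0.0,0.0,0.065,1]]
[[0.052,-0.201,-0.238,0.0,0.0,0.065,1],[0.032,-0.205,-0.237,0.0,0.0,0.065,1],[0.011,-0.207,-0.238,0.0,0.0,0.065,1],[-0.011,-0.208,-0.238,0.0,0.0,0.065,1]]
end [544.944  65.077 330.05 ] err [-0.056  0.077  0.05 ]
```

Call:
apply_moves(moves=[[0.144,-0.15,-0.238,0,0,0.065,1],[0.128,-0.163,-0.237,0,0,0.065,1],[0.111,-0.176,-0.238,0,0,0.065,1],[0.092,-0.186,-0.238,0,0,0.065,1],[0.073,-0.194,-0.237,0,0,0.065,1]])

```text
clock: 5.1
tcp_pos: [518.6, -55.4, 189.1]
orientation: [0.0, 1.0, 0.02, 0.0]
contact_force: [0.4, -0.7, -0.4]
gripper_width: 30.2
```

Call:
apply_moves(moves=[[0.052,-0.201,-0.238,0,0,0.065,1],[0.032,-0.205,-0.237,0,0,0.065,1],[0.011,-0.207,-0.238,0,0,0.065,1],[-0.011,-0.208,-0.238,0,0,0.065,1],[0,0,0,0,0,0,1]])

```text
clock: 5.6
tcp_pos: [547.8, 68.4, 336.9]
orientation: [-0.002, 0.984, -0.179, 0.006]
contact_force: [0.3, 0.2, -0.6]
gripper_width: 29.5
```

Call:
apply_moves(moves=[[0,0,0,0,0,0,1],[0,0,0,0,0,0,1],[0,0,0,0,0,0,1],[0,0,0,0,0,0,1],[0,0,0,0,0,0,1]])

```text
clock: 6.1
tcp_pos: [544.3, 64.5, 329.1]
orientation: [0.0, 0.983, -0.181, -0.001]
contact_force: [0.4, 0.4, -1.3]
gripper_width: 29.4
```

Run:
```python
from h import *
s=get_state();print(s['clock'],s['tcp_pos'],s['qpos'],s['joint_velocities'],s['gripper_width'])
pw=par("wrist");im,d=optics.camera("wrist");pickle.dump((pw,im,d,s),open("w2.pkl","wb"))
cv2.imwrite("pics/w2.png",im)
```

```text
6.1 [544.304  64.452 329.101] [-0.04   0.083  1.43  -0.     1.63   0.324] [ 0.003 -0.004 -0.01   0.001  0.002 -0.001] 29.421813745935438
```

View pics/w2.png

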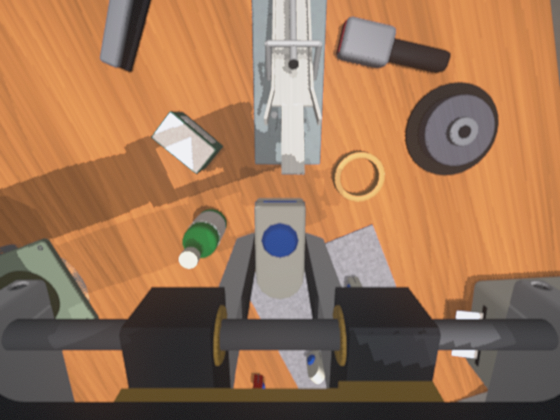

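```bash
cat > slide.py <<'E'
from h import *
import sys
pw,im,d,s=pickle.load(open(sys.argv[1],"rb"))
v,u=np.mgrid[0:180,240:340]; uv=np.c_[u.ravel(),v.ravel()]
p=dep(pw,uv,d); ok=(d[uv[:,1],uv[:,0]]>50)
# initial frame
h=np.arctan2(.934,.356); O=np.array([664,338,45.])
def frame(h,O):
    t=np.radians(35);xs=np.array([np.cos(h)*np.cos(t),np.sin(h)*np.cos(t),-np.sin(t)]);ys=np.array([-np.sin(h),np.cos(h),0]);return np.c_[xs,ys,np.cross(xs,ys)]
for it in range(4):
    F=frame(h,O); L=(p-O)@F
    ton=ok&(L[:,0]>-318)&(L[:,0]<-275)&(abs(L[:,1])<16)&(abs(L[:,2])<(15 if it==0 else 5))
    # lateral per-x slices mid, direction
    xs=[];ym=[];wd=[]
    for a in np.arange(-318,-275,4):
        k=ton&(L[:,0]>=a)&(L[:,0]<a+4)
        if k.sum()>5: xs.append(a+2);ym.append((L[k,1].max()+L[k,1].min())/2);wd.append(np.ptp(L[k,1]))
    fl=ok&(L[:,0]>-318)&(L[:,0]<-120)&(abs(L[:,1])<10)&(abs(L[:,2])<(15 if it==0 else 4))
    A=np.c_[L[fl,0],L[fl,1],np.ones(fl.sum())];c=np.linalg.lstsq(A,L[fl,2],rcond=None)[0]
    print("n",ton.sum(),fl.sum(),"ymid",np.mean(ym),"width",np.mean(wd),"z plane coef (slope x,y, z0)",c,"z at -285",np.median(L[ton,2]))
    rod=ok&(L[:,0]>-226)&(L[:,0]<-150)&(abs(L[:,1])<8)&(L[:,2]>28)&(L[:,2]<45)
    rodx=ok&(L[:,0]>-250)&(L[:,0]<-150)&(abs(L[:,1])<8)&(L[:,2]>28)&(L[:,2]<45)
    end=ok&(abs(L[:,1])<9)&(abs(L[:,2])<5)&(L[:,0]<-280)
    print("  tongue end x",np.percentile(L[end,0],[0,1,3]),"rod end x",np.percentile(L[rodx,0],[0,2]) if rodx.any() else None, "rod y,z",np.median(L[rod,1:],axis=0), rod.sum())
    # lips: high points z 5..12
    yo=np.mean(ym); yr=np.median(L[rod,1]) if rod.sum()>20 else yo
    # heading: rod vs tongue centre lines
    dh=(yr-yo)/((-190)-(-297)) if rod.sum()>20 else 0
    h+=dh; O=O+F[:,1]*(yo+dh*297)+F[:,2]*(c[0]*-285+c[2])+F[:,0]*(np.percentile(L[end,0],1)+323)
print("h",h,"O",O); F=frame(h,O); print(F)
for x in(-285,-295): print("floor pt",x,O+F@[x,0,0])
pickle.dump((O,F,h),open("slide.pkl","wb"))
E
python3 slide.py w2.pkl
```

```text
n 852 2354 ymid 1.0220372830678672 width 20.739589985398045 z plane coef (slope x,y, z0) [-0.     0.006 -3.298] z at -285 -3.1967757360825457
  tongue end x [-326.706 -326.338 -325.825] rod end x [-232.517 -231.796] rod y,z [ 0.975 34.501] 473
n 859 2419 ymid 0.06537893166810203 width 20.66309321685762 z plane coef (slope x,y, z0) [-0.     0.005 -0.1  ] z at -285 0.0009862702649585378
  tongue end x [-323.368 -323.025 -322.656] rod end x [-229.179 -228.484] rod y,z [ 0.18  37.703] 474
n 860 2401 ymid -0.05868679366641949 width 20.66339387690954 z plane coef (slope x,y, z0) [-0.     0.006 -0.113] z at -285 -0.006100807010256003
  tongue end x [-323.341 -323.004 -322.629] rod end x [-229.152 -228.458] rod y,z [-0.046 37.695] 474
n 860 2406 ymid -0.006538104209150333 width 20.663456169418076 z plane coef (slope x,y, z0) [-0.     0.006 -0.112] z at -285 -0.0056126307867067704
  tongue end x [-323.337 -322.999 -322.622] rod end x [-229.148 -228.454] rod y,z [-0.005 37.695] 474
h 1.2074052374920632 O [661.198 334.158  44.318]
[[ 0.291 -0.935  0.204]
 [ 0.766  0.355  0.536]
 [-0.574  0.     0.819]]
floor pt -285 [578.217 115.946 207.787]
floor pt -295 [575.305 108.289 213.523]
```

```bash
cat > inhand.py <<'E'
from h import *
import sys
pw,im,d,s=pickle.load(open(sys.argv[1],"rb"))
P,R=s['tcp_pos'],Rq(s['orientation'])
v,u=np.mgrid[190:310,240:322]; uv=np.c_[u.ravel(),v.ravel()]
p=dep(pw,uv,d); L=(p-P)@R; c=im[uv[:,1],uv[:,0]].astype(int); ok=(d[uv[:,1],uv[:,0]]>50)&(L[:,2]>-45)&(L[:,2]<40)
blue=ok&(c[:,0]>c[:,2]+50); print("blue",L[blue].mean(0),L[blue].min(0),L[blue].max(0))
w=ok&(c.max(1)-c.min(1)<60)&(c.min(1)>70)&(abs(L[:,0])<16); print("white",w.sum(),L[w].mean(0),np.percentile(L[w],[1,50,99],axis=0))
E
python3 inhand.py w2.pkl
```

```text
blue [  0.905 -12.37  -20.297] [ -9.407 -21.158 -22.746] [ 11.127  -1.882 -15.423]
white 3943 [  0.658  -4.659 -15.152] [[-15.533 -31.423 -35.398]
 [  0.571  -1.845 -15.48 ]
 [ 15.725  27.845  -0.377]]
```

```bash
cat >> h.py <<'E'
def fk(q,k):
    r0,off,d1,L1,e,L2,L6=k
    R1=Rn.from_euler('z',q[0]).as_matrix()
    v=np.array([r0,off,d1])+Rn.from_euler('y',q[1]).apply([0,0,L1])+Rn.from_euler('y',q[1]+q[2]).apply([e,0,L2])
    R=fkR(q); return R1@v+R[:,2]*L6,R
E
python3 - <<'E'
from h import *
from scipy.optimize import least_squares
Q=[([-1.298,.207,1.542,0,1.393,-.15],[236.444,-524.139,205.447])]
for f in("w1.pkl","w2.pkl"):
    s=pickle.load(open(f,"rb"))[3]; Q.append((s['qpos'],s['tcp_pos']))
s=get_state();Q.append((s['qpos'],s['tcp_pos']))
Q.append(([-0.57,0.361,1.804,0,0.978,-1.125],[485.9,-208.8,9.1]))
# all have tool down: L6 not separable from d1
def res(k): return np.concatenate([fk(q,k)[0]-p for q,p in Q]+[0.01*(k-np.array([0,86,300,400,0,400,200]))])
r=least_squares(res,[0,86,300,400,0,400,200.]); print(r.x,r.fun.round(1))
k=r.x; O,F,h=pickle.load(open("slide.pkl","rb"))
for L6 in (150,200,280):
    k2=k.copy(); k2[2]+=L6-k[6]; k2[6]=L6
    for name,xl,a in(("C",-295,90),("std",-295,40),("std",-295,30)):
        a=np.radians(a); z=F@[np.cos(a),0,-np.sin(a)]; Rt=Rtool(-F[:,1],z); Pt=O+F@[xl,0,10]+z*10
        f=lambda q:np.concatenate([(fk(q,k2)[0]-Pt)/100,(fk(q,k2)[1]-Rt).ravel()])
        q=least_squares(f,[0,.1,1.5,0,1.5,.3]); print(L6,name,q.x.round(2),q.cost.round(5))
E
```

```text
[  0.609  86.299 220.153 453.185  93.028 499.092 278.479] [-0.2  0.1 -0.3  0.2 -0.   0.2  0.   0.1  0.  -0.   0.1  0.  -0.1 -0.1
  0.1  0.   0.  -0.8  0.5  0.9  1.   0.8]
150 C [ 0.17  0.35  1.41 -0.52  1.71  0.54] 0.0
150 std [-0.01  0.2   1.55  0.25  1.31  0.3 ] 0.0
150 std [-0.05  0.18  1.59  0.44  1.26  0.2 ] 0.0
200 C [ 0.2   0.39  1.36 -0.51  1.72  0.58] 0.0
200 std [-0.03  0.18  1.57  0.26  1.31  0.27] 0.0
200 std [-0.09  0.16  1.62  0.44  1.26  0.16] 0.0
280 C [ 0.26  0.47  1.29 -0.49  1.75  0.63] 0.0
280 std [-0.07  0.17  1.6   0.26  1.31  0.24] 0.0
280 std [-0.15  0.14  1.66  0.45  1.27  0.1 ] 0.0
```

```bash
cat >> h.py <<'E'
def place(tc,a,x=-295,gap=40,y=0,zb=.7):
    """TCP pose so that a tag whose centre is tc in tool frame lies at slide (x,y,10+gap); a: angle of tool z from tag x"""
    O,F,h=pickle.load(open("slide.pkl","rb")); a=np.radians(a); z=F@[np.cos(a),0,-np.sin(a)]; R=Rtool(-F[:,1],z)
    return O+[0,0,zb]+F@[x,y,10+gap]-R@np.array(tc,float),R
E
python3 - <<'E'
from h import *
P,R=place([.5,-1,-6.5],90,gap=40)
print(P)
plan(P,R,n=5,grip=1)
a=plan(P,R,n=8,grip=1)
E
```

```text
[583.415 131.022 250.429]
[[0.017,-0.101,0.105,-0.078,0.0,-0.0,1],[0.017,-0.114,0.092,-0.077,0.0,-0.0,1],[0.017,-0.124,0.078,-0.078,0.001,-0.0,1],[0.017,-0.132,0.062,-0.078,-0.0,-0.0,1],[0.017,-0.139,0.045,-0.078,-0.0,-0.0,1]]
end [583.381 131.111 250.434] err [-0.034  0.089  0.005]
[[0.011,-0.063,0.066,-0.049,0.0,-0.0,1],[0.01,-0.069,0.06,-0.048,0.0,-0.0,1],[0.011,-0.072,0.056,-0.049,0.0,-0.0,1],[0.011,-0.077,0.049,-0.048,0.0,-0.0,1],[0.011,-0.08,0.044,-0.049,0.001,-0.0,1]]
[[0.01,-0.083,0.038,-0.048,-0.0,-0.0,1],[0.011,-0.086,0.031,-0.049,-0.0,-0.0,1],[0.01,-0.088,0.024,-0.049,-0.0,-0.0,1]]
end [583.354 131.051 250.422] err [-0.061  0.029 -0.007]
```

Call:
apply_moves(moves=[[0.017,-0.101,0.105,-0.078,0,0,1],[0.017,-0.114,0.092,-0.077,0,0,1],[0.017,-0.124,0.078,-0.078,0.001,0,1],[0.017,-0.132,0.062,-0.078,0,0,1],[0.017,-0.139,0.045,-0.078,0,0,1]])

```text
clock: 6.65
tcp_pos: [584.5, 132.5, 251.4]
orientation: [0.298, 0.937, -0.172, -0.053]
contact_force: [1.0, -0.2, 0.4]
gripper_width: 29.8
```

Call:
apply_moves(moves=[[0,0,0,0,0,0,1],[0,0,0,0,0,0,1],[0,0,0,0,0,0,1],[0,0,0,0,0,0,1],[0,0,0,0,0,0,1]])

```text
clock: 7.15
tcp_pos: [584.3, 130.7, 254.8]
orientation: [0.294, 0.938, -0.174, -0.051]
contact_force: [0.0, -0.5, -0.1]
gripper_width: 29.9
```

Run:
```python
from h import *
s=get_state();print(s['clock'],s['tcp_pos'],s['qpos'],s['contact_force'],s['gripper_width'])
P,R=place([.5,-1,-6.5],90,gap=40); P0,R0=cur(); print("err",R.T@(P-P0),Rn.from_matrix(R0.T@R).as_rotvec())
pw=par("wrist");im,d=optics.camera("wrist");pickle.dump((pw,im,d,s),open("w3.pkl","wb"))
cv2.imwrite("pics/w3.png",im)
im,d=optics.camera("scene");cv2.imwrite("pics/s3.png",cv2.resize(im[60:280,230:450],None,fx=2.7,fy=2.7))
P2,R2=place([.5,-1,-6.5],90,gap=.5);plan(P2,R2,n=4,grip=1)
```

```text
7.15 [584.35  130.676 254.77 ] [ 0.329  0.529  1.134 -0.479  1.858  0.647] [ 0.01  -0.529 -0.076] 29.85045706305163
err [-0.997 -2.482  3.561] [-0.004 -0.004 -0.005]
[[-0.001,-0.003,0.07,-0.0,-0.001,-0.001,1],[-0.001,-0.002,0.071,-0.001,-0.0,-0.0,1],[-0.002,-0.003,0.07,-0.0,-0.001,-0.001,1],[-0.001,-0.003,0.071,-0.001,-0.0,-0.0,1]]
end [575.285 109.822 218.027] err [-0.076 -0.024 -0.046]
```

View pics/w3.png

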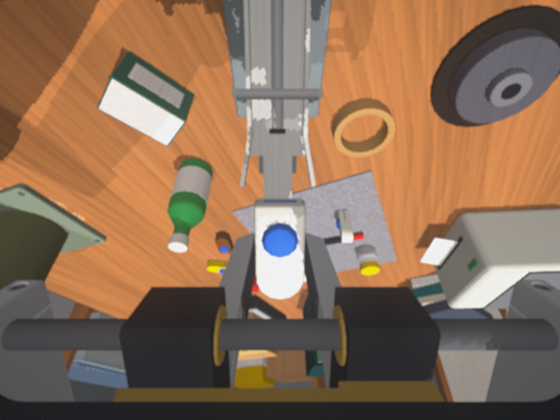

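View pics/s3.png

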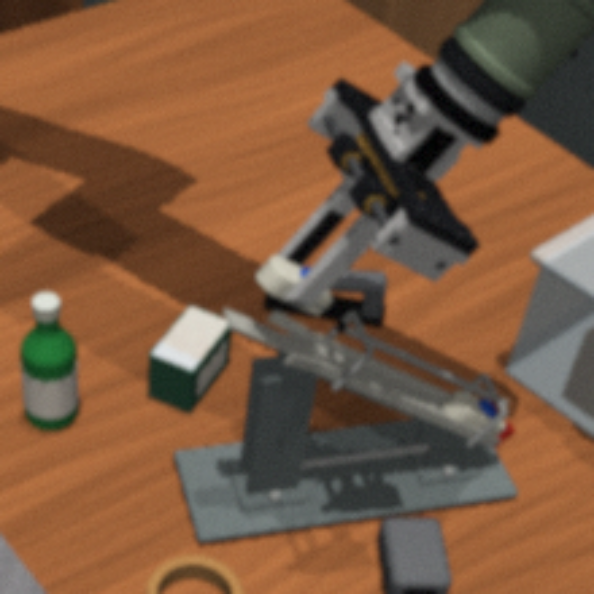

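```bash
cp slide.pkl slide_w2.pkl; python3 slide.py w3.pkl | tail -7; cp slide.pkl slide_w3.pkl; cp slide_w2.pkl slide.pkl; sed -i 's/mgrid\[190:310,240:322\]/mgrid[195:300,252:306]/' inhand.py; python3 inhand.py w3.pkl
```

```text
n 0 3262 ymid nan width nan z plane coef (slope x,y, z0) [-0.     0.005 -3.02 ] z at -285 nan
blue [  0.991 -12.786 -19.951] [ -9.346 -22.088 -22.924] [ 11.26   -1.595 -15.636]
white 3869 [  0.783  -5.531 -14.373] [[-14.039 -32.156 -18.397]
 [  0.647  -2.756 -15.082]
 [ 15.772  27.432  -0.03 ]]
  return _methods._mean(a, axis=axis, dtype=dtype,
  ret = ret.dtype.type(ret / rcount)
Traceback (most recent call last):
  File "slide.py", line 24, in <module>
    print("  tongue end x",np.percentile(L[end,0],[0,1,3]),"rod end x",np.percentile(L[rodx,0],[0,2]) if rodx.any() else None, "rod y,z",np.median(L[rod,1:],axis=0), rod.sum())
                           ~~~~~~~~~~~~~^^^^^^^^^^^^^^^^^^
IndexError: index -1 is out of bounds for axis 0 with size 0
```

Run:
```python
from h import *
pw,im,d,s=pickle.load(open("w3.pkl","rb"));O,F,h=pickle.load(open("slide.pkl","rb"))
v,u=np.mgrid[0:200,220:340];uv=np.c_[u.ravel(),v.ravel()];p=dep(pw,uv,d);ok=d[uv[:,1],uv[:,0]]>50;L=(p-O)@F
f=ok&(abs(L[:,1])<9)&(abs(L[:,2])<6)&(L[:,0]>-275)&(L[:,0]<-235);print("floor z",np.median(L[f,2]),f.sum(),L[f,0].min())
r=ok&(abs(L[:,1])<9)&(L[:,2]>28)&(L[:,2]<45)&(L[:,0]>-228)&(L[:,0]<-150);print("rod",np.median(L[r],axis=0),r.sum())
t=ok&(abs(L[:,2])<4)&(abs(L[:,1])<16)&(L[:,0]>-268)&(L[:,0]<-250); print("tongue y",np.percentile(L[t,1],[2,98]), "rod end",np.percentile(L[ok&(abs(L[:,1])<6)&(L[:,2]>28)&(L[:,2]<45)&(L[:,0]>-260),0],1))
```

```text
floor z 0.31298729042083573 1200 -274.99847545897654
rod [-193.606   -0.301   37.927] 1774
tongue y [-13.137  13.317] rod end -226.8290696111451
```

Call:
apply_moves(moves=[[-0.001,-0.003,0.07,0,-0.001,-0.001,1],[-0.001,-0.002,0.071,-0.001,0,0,1],[-0.002,-0.003,0.07,0,-0.001,-0.001,1],[-0.001,-0.003,0.055,-0.001,0,0,1],[0,0,0,0,0,0,1]])

```text
clock: 7.75
tcp_pos: [574.8, 111.4, 216.9]
orientation: [0.297, 0.938, -0.171, -0.056]
contact_force: [-0.2, -0.0, -1.0]
gripper_width: 29.7
```

Call:
apply_moves(moves=[[0,0,0,0,0,0,1],[0,0,0,0,0,0,1],[0,0,0,0,0,0,1],[0,0,0,0,0,0,1],[0,0,0,0,0,0,1]])

```text
clock: 8.25
tcp_pos: [575.4, 111.8, 217.5]
orientation: [0.297, 0.938, -0.171, -0.056]
contact_force: [0.1, -1.2, -0.4]
gripper_width: 30.2
```

Run:
```python
from h import *
s=get_state();print(s['clock'],s['tcp_pos'],s['contact_force'],s['gripper_width'])
P0,R0=cur()
P2,R2=place([.5,-1,-6.5],90,gap=.5);print(R2.T@(P2-P0)/150,Rn.from_matrix(R0.T@R2).as_rotvec())
```

```text
8.25 [575.381 111.837 217.541] [ 0.063 -1.203 -0.36 ] 30.226721995920414
[0.005 0.012 0.004] [0.003 0.002 0.003]
```

Call:
apply_moves(moves=[[0.003,0,0.006,0,0,0,1],[0,0,0,0,0,0,1],[0,0,0,0,0,0,0.5],[0,0,0,0,0,0,0.5],[0,0,0,0,0,0,0.5]])

```text
clock: 8.75
tcp_pos: [575.6, 111.2, 216.9]
orientation: [0.297, 0.938, -0.171, -0.056]
contact_force: [-0.2, -0.3, -0.4]
gripper_width: 46.6
```

Run:
```python
from h import *
s=get_state();print(s['clock'],s['tcp_pos'],s['contact_force'],s['gripper_width'])
im,d=optics.camera("wrist");cv2.imwrite("pics/w4.png",im)
```

```text
8.75 [575.606 111.185 216.942] [-0.193 -0.262 -0.411] 46.60021057598837
```

View pics/w4.png

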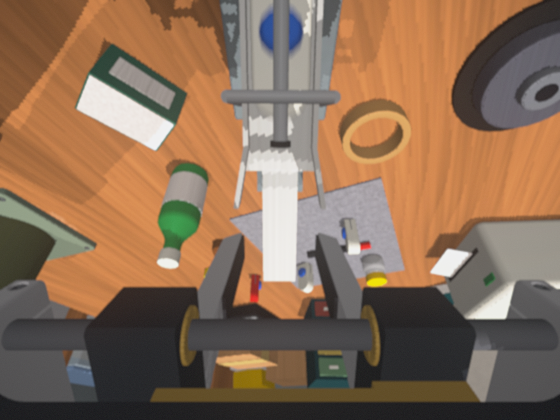

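Tag C has run under the rod: its blue dome is at (280,30) and the tongue (280,230) is empty. Next is the standing tag s1.

```bash
cat >> h.py <<'E'
import io,contextlib
def path(legs,P=None,R=None):
    """legs: (P,R,n,grip)"""
    if P is None: P,R=cur()
    rows=[]
    for (P1,R1,n,g) in legs:
        f=io.StringIO()
        with contextlib.redirect_stdout(f): P,R=plan(P1,R1 if R1 is not None else R,P,R,grip=g,n=n)
        for l in f.getvalue().splitlines():
            if l.startswith('[['): rows+=eval(l)
    for r in rows:
        if np.linalg.norm(r[:3])*150>50 or np.linalg.norm(r[3:6])*90>8.59: print("FAST",r)
    while len(rows)%5: rows.append([0]*6+[rows[-1][6]])
    for i in range(0,len(rows),5): print(str(rows[i:i+5]).replace('-0.0,','0,').replace('0.0,','0,').replace(' ',''))
    print("end",P,len(rows)); return P,R
def slerp(R0,R1,t): return R0@Rn.from_rotvec(t*Rn.from_matrix(R0.T@R1).as_rotvec()).as_matrix()
def standgrasp(c,b,a=40,depth=13,back=0):
    b,a=np.radians([b,a]); x=np.array([np.cos(b),np.sin(b),0]); yh=np.cross([0,0,-1],x)
    z=np.cos(a)*np.array([0,0,-1])+np.sin(a)*yh; R=Rtool(x,z); return np.array(c)+z*(depth-back),R
E
python3 - <<'E'
from h import *
print(get_state()['clock'])
P0,R0=cur(); O,F,h=pickle.load(open("slide.pkl","rb"))
G,Rg=standgrasp([595,-196.8,34],75.8); Pre,_=standgrasp([595,-196.8,34],75.8,back=75); print("grasp",G,"pre",Pre)
ang=np.degrees(np.linalg.norm(Rn.from_matrix(R0.T@Rg).as_rotvec()));print("ang",ang)
path([(P0+F[:,2]*60,None,2,.4),([570,-20,260],slerp(R0,Rg,.45),6,.4),(Pre,Rg,7,.4)])
E
```

```text
8.8
grasp [ 603.101 -198.85    24.041] pre [ 556.365 -187.024   81.495]
ang 96.63687448946798
[[0,0.001,-0.2,0,0,0,0.4],[-0.001,0,-0.2,0,0,0,0.4],[0.046,0.141,0.107,-0.003,0.049,-0.064,0.4],[0.023,0.143,0.111,-0.003,0.049,-0.063,0.4],[0,0.144,0.112,-0.003,0.049,-0.064,0.4]]
[[-0.023,0.143,0.112,-0.004,0.05,-0.064,0.4],[-0.045,0.139,0.11,-0.003,0.049,-0.064,0.4],[-0.068,0.132,0.107,-0.003,0.049,-0.063,0.4],[-0.076,0.01,0.22,-0.003,0.052,-0.067,0.4],[-0.095,0.001,0.213,-0.003,0.051,-0.067,0.4]]
[[-0.111,-0.011,0.205,-0.004,0.052,-0.066,0.4],[-0.125,-0.025,0.195,-0.003,0.051,-0.067,0.4],[-0.137,-0.04,0.185,-0.003,0.052,-0.067,0.4],[-0.146,-0.055,0.172,-0.003,0.051,-0.067,0.4],[-0.154,-0.072,0.16,-0.004,0.052,-0.066,0.4]]
end [ 556.332 -187.078   81.557] 15
```

Call:
apply_moves(moves=[[0,0.001,-0.2,0,0,0,0.4],[-0.001,0,-0.2,0,0,0,0.4],[0.046,0.141,0.107,-0.003,0.049,-0.064,0.4],[0.023,0.143,0.111,-0.003,0.049,-0.063,0.4],[0,0.144,0.112,-0.003,0.049,-0.064,0.4]])

```text
clock: 9.3
tcp_pos: [579.3, 61.6, 262.9]
orientation: [0.31, 0.951, 0.009, 0.009]
contact_force: [0.5, -0.6, 0.7]
gripper_width: 56.2
```

Call:
apply_moves(moves=[[-0.023,0.143,0.112,-0.004,0.05,-0.064,0.4],[-0.045,0.139,0.11,-0.003,0.049,-0.064,0.4],[-0.068,0.132,0.107,-0.003,0.049,-0.063,0.4],[-0.076,0.01,0.22,-0.003,0.052,-0.067,0.4],[-0.095,0.001,0.213,-0.003,0.051,-0.067,0.4]])

```text
clock: 9.8
tcp_pos: [566.6, -67.9, 210.0]
orientation: [0.307, 0.894, 0.307, 0.116]
contact_force: [-0.2, -0.7, -0.7]
gripper_width: 56.0
```

Run:
```python
from h import *
s=get_state();print(s['clock'],s['tcp_pos'],s['qpos'],s['joint_velocities'])
G,Rg=standgrasp([595,-196.8,34],75.8); Pre,_=standgrasp([595,-196.8,34],75.8,back=75)
path([(Pre,Rg,5,.35)])
```

```text
9.8 [566.56  -67.928 210.025] [ 0.021 -0.009  1.929 -0.675  0.888 -0.293] [-0.826 -0.408  1.052  0.043 -1.757 -1.396]
[[-0.112,-0.014,0.205,-0.003,0.051,-0.066,0.35],[-0.126,-0.027,0.195,-0.003,0.051,-0.066,0.35],[-0.138,-0.041,0.185,-0.003,0.051,-0.066,0.35],[-0.147,-0.057,0.172,-0.002,0.05,-0.067,0.35],[-0.154,-0.074,0.161,-0.003,0.051,-0.066,0.35]]
end [ 556.316 -187.045   81.496] 5
```

Call:
apply_moves(moves=[[-0.111,-0.011,0.205,-0.004,0.052,-0.066,0.35],[-0.125,-0.025,0.195,-0.003,0.051,-0.067,0.35],[-0.137,-0.04,0.185,-0.003,0.052,-0.067,0.35],[-0.146,-0.055,0.172,-0.003,0.051,-0.067,0.35],[-0.154,-0.072,0.16,-0.004,0.052,-0.066,0.35]])

```text
clock: 10.3
tcp_pos: [555.5, -134.6, 118.1]
orientation: [0.266, 0.809, 0.494, 0.176]
contact_force: [-0.2, -0.2, -0.0]
gripper_width: 61.1
```

Call:
apply_moves(moves=[[0,0,0,0,0,0,0.35],[0,0,0,0,0,0,0.35],[0,0,0,0,0,0,0.35],[0,0,0,0,0,0,0.35],[0,0,0,0,0,0,0.35]])

```text
clock: 10.8
tcp_pos: [557.0, -133.0, 119.3]
orientation: [0.266, 0.808, 0.495, 0.176]
contact_force: [0.5, 0.2, 0.4]
gripper_width: 61.2
```

Run:
```python
from h import *
s=get_state();print(s['clock'],s['tcp_pos'],s['qpos'],s['joint_velocities'],s['gripper_width'])
G,Rg=standgrasp([595,-196.8,34],75.8); P0,R0=cur()
pw=par("wrist");im,d=optics.camera("wrist");pickle.dump((pw,im,d,s),open("w5.pkl","wb"));cv2.imwrite("pics/w5.png",im)
path([(G,Rg,3,.35)],P0,R0)
```

```text
10.8 [ 556.996 -133.018  119.345] [-0.356 -0.022  2.155 -0.138  0.364 -1.341] [-0.005  0.002  0.003  0.003 -0.001 -0.005] 61.18215164851389
[[-0.089,-0.002,0.262,-0.01,0.025,-0.039,0.35],[-0.099,-0.011,0.259,-0.01,0.026,-0.039,0.35],[-0.109,-0.022,0.254,-0.009,0.025,-0.039,0.35],[0,0,0,0,0,0,0.35],[0,0,0,0,0,0,0.35]]
end [ 603.152 -198.872   24.011] 5
```

View pics/w5.png

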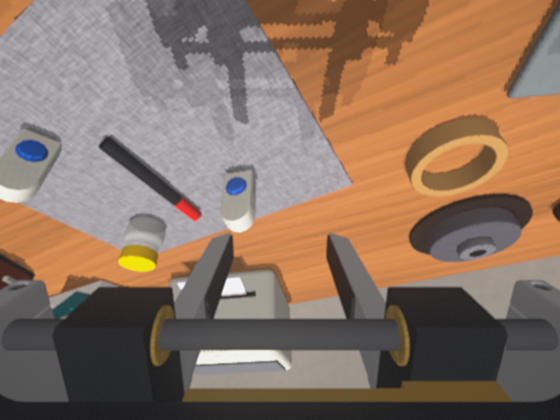

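```bash
cat > ik.py <<'E'
from h import *
from scipy.optimize import least_squares
Q=[([-1.298,.207,1.542,0,1.393,-.15],[236.444,-524.139,205.447])]
for f in("w1.pkl","w2.pkl","w3.pkl","w5.pkl"):
    s=pickle.load(open(f,"rb"))[3]; Q.append((s['qpos'],s['tcp_pos']))
r=least_squares(lambda k:np.concatenate([fk(q,k)[0]-p for q,p in Q]+[0.001*(k-np.array([0,86,300,400,0,400,200]))]),[0,86,300,400,0,400,200.]); K=r.x
lo=[-2.73,-.86,.23,-1.11,.08,-2.82];hi=[2.73,2.22,2.46,4.25,2.63,2.82]
def ik(P,R,q0):
    r=least_squares(lambda q:np.concatenate([(fk(q,K)[0]-P)/100,(fk(q,K)[1]-R).ravel()]),np.clip(q0,np.array(lo)+.01,np.array(hi)-.01),bounds=(lo,hi)); return r.x,r.cost
if __name__=="__main__":
    print(K,r.fun.round(1))
    q=get_state()['qpos']
    for a in(20,25,30,35,40):
        for bk in(75,0):
            P,R=standgrasp([595,-196.8,34],75.8,a=a,back=bk); x,c=ik(P,R,q); print("s1",a,bk,x.round(2),round(c,6))
    for a in(25,30,35,40):
        for bk in(75,0):
            P,R=standgrasp([470.2,-328.3,34],25.1,a=a,back=bk); x,c=ik(P,R,q); print("s2",a,bk,x.round(2),round(c,6))
    for a in (25,30,35,40):
        P,R=place([0,0,0],a);x,c=ik(P,R,[0,.2,1.5,.2,1.3,.3]); print("pl",a,x.round(2),round(c,6))
E
python3 ik.py
```

```text
[ -0.038  86.255 282.626 455.058  94.002 499.627 341.812] [-0.2 -0.  -0.4  0.   0.   0.1 -0.   0.1  0.1  0.   0.1  0.1  0.   0.
  0.1 -0.   0.  -0.   0.1  0.1  0.1  0.1]
s1 20 75 [-0.52  0.18  1.87  0.13  0.75 -1.92] 0.0
s1 20 0 [-0.5   0.35  1.84  0.15  0.62 -1.93] 0.0
s1 25 75 [-0.54  0.14  1.96  0.2   0.63 -2.  ] 0.0
s1 25 0 [-0.52  0.32  1.91  0.24  0.5  -2.03] 0.0
s1 30 75 [-0.56  0.11  2.04  0.32  0.51 -2.12] 0.0
s1 30 0 [-0.53  0.31  1.97  0.39  0.38 -2.18] 0.0
s1 35 75 [-0.58  0.09  2.12  0.5   0.4  -2.32] 0.0
s1 35 0 [-0.55  0.3   2.03  0.68  0.27 -2.48] 0.0
s1 40 75 [-0.61  0.08  2.19  0.84  0.31 -2.67] 0.0
s1 40 0 [-0.55  0.3   2.07  1.02  0.21 -2.82] 0.000671
s2 25 75 [-0.61  0.1   2.01 -0.34  0.68 -0.82] 0.0
s2 25 0 [-0.65  0.27  1.98 -0.4   0.53 -0.77] 0.0
s2 30 75 [-0.57  0.08  2.07 -0.49  0.59 -0.65] 0.0
s2 30 0 [-0.62  0.27  2.03 -0.6   0.45 -0.56] 0.0
s2 35 75 [-0.53  0.07  2.13 -0.71  0.52 -0.42] 0.0
s2 35 0 [-0.59  0.27  2.08 -0.89  0.39 -0.26] 0.0
s2 40 75 [-0.49  0.09  2.18 -0.98  0.48 -0.12] 0.0
s2 40 0 [-0.57  0.28  2.1  -1.11  0.38 -0.03] 0.001046
pl 25 [-0.21  0.1   1.66  0.53  1.34  0.04] 0.0
pl 30 [-0.16  0.11  1.62  0.44  1.35  0.12] 0.0
pl 35 [-0.11  0.12  1.58  0.35  1.36  0.19] 0.0
pl 40 [-0.06  0.14  1.54  0.25  1.39  0.26] 0.0
```

Run:
```python
from h import *
G,Rg=standgrasp([595,-196.8,34],75.8,a=28); Pre,_=standgrasp([595,-196.8,34],75.8,a=28,back=65); print(Pre,G)
P0,R0=cur();print(np.degrees(Rn.from_matrix(R0.T@Rg).magnitude()))
path([(Pre,Rg,7,.35)])
```

```text
[ 571.333 -190.811   79.913] [ 600.917 -198.297   22.522]
15.613254493010173
[[-0.044,0.007,0.051,0.015,0.009,-0.018,0.35],[-0.044,0.008,0.051,0.014,0.009,-0.018,0.35],[-0.046,0.007,0.05,0.015,0.009,-0.017,0.35],[-0.047,0.007,0.049,0.015,0.009,-0.018,0.35],[-0.047,0.007,0.048,0.015,0.009,-0.018,0.35]]
[[-0.048,0.007,0.047,0.014,0.009,-0.018,0.35],[-0.049,0.006,0.047,0.015,0.009,-0.017,0.35],[0,0,0,0,0,0,0.35],[0,0,0,0,0,0,0.35],[0,0,0,0,0,0,0.35]]
end [ 571.297 -190.756   79.854] 10
```

Call:
apply_moves(moves=[[-0.044,0.007,0.051,0.015,0.009,-0.018,0.35],[-0.044,0.008,0.051,0.014,0.009,-0.018,0.35],[-0.046,0.007,0.05,0.015,0.009,-0.017,0.35],[-0.047,0.007,0.049,0.015,0.009,-0.018,0.35],[-0.047,0.007,0.048,0.015,0.009,-0.018,0.35]])

```text
clock: 11.35
tcp_pos: [566.9, -174.9, 90.5]
orientation: [0.212, 0.779, 0.569, 0.156]
contact_force: [0.1, 0.1, 0.2]
gripper_width: 61.0
```

Call:
apply_moves(moves=[[-0.048,0.007,0.047,0.014,0.009,-0.018,0.35],[-0.049,0.006,0.047,0.015,0.009,-0.017,0.35],[0,0,0,0,0,0,0.35],[0,0,0,0,0,0,0.35],[0,0,0,0,0,0,0.35]])

```text
clock: 11.85
tcp_pos: [570.4, -190.5, 79.2]
orientation: [0.191, 0.766, 0.595, 0.148]
contact_force: [-0.4, 0.0, -0.4]
gripper_width: 61.0
```

Run:
```python
from h import *
s=get_state();print(s['clock'],s['tcp_pos'],s['qpos'],s['joint_velocities'],s['gripper_width'])
G,Rg=standgrasp([595,-196.8,34],75.8,a=28); P0,R0=cur()
pw=par("wrist");im,d=optics.camera("wrist");pickle.dump((pw,im,d,s),open("w6.pkl","wb"));cv2.imwrite("pics/w6.png",im)
path([(G,Rg,4,.35)],P0,R0)
```

```text
11.85 [ 570.391 -190.548   79.187] [-0.545  0.146  2.003  0.27   0.54  -2.067] [ 0.002 -0.005  0.004  0.004  0.003 -0.007] 61.00430319132238
[[0,0.002,0.108,0,0,0,0.35],[0,0.002,0.108,0,0,0,0.35],[0,0.002,0.108,0,0,-0.001,0.35],[0,0.002,0.108,-0.001,0,0,0.35],[0,0,0,0,0,0,0.35]]
end [ 600.852 -198.288   22.507] 5
```

View pics/w6.png

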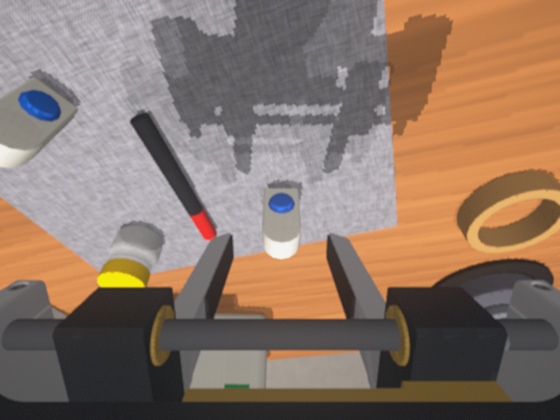

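Tag s1 (white, at (281,220)) stands upright, centred between the fingers with its dome facing the hand. I'll go in and grip it.

Call:
apply_moves(moves=[[0,0.002,0.108,0,0,0,0.35],[0,0.002,0.108,0,0,0,0.35],[0,0.002,0.108,0,0,-0.001,0.35],[0,0.002,0.108,-0.001,0,0,0.35],[0,0,0,0,0,0,0.35]], squeeze=20)

```text
clock: 12.4
tcp_pos: [600.2, -197.8, 20.7]
orientation: [0.19, 0.766, 0.596, 0.148]
contact_force: [-0.1, 0.1, 0.2]
gripper_width: 61.1
```

Call:
apply_moves(moves=[[0,0,0,0,0,0,1],[0,0,0,0,0,0,1],[0,0,0,0,0,0,1],[0,0,0,0,0,0,1],[0,0,0,0,0,0,1]])

```text
clock: 12.9
tcp_pos: [601.4, -199.2, 23.4]
orientation: [0.192, 0.766, 0.596, 0.149]
contact_force: [-1.8, 1.2, 3.2]
gripper_width: 29.5
```

```bash
cat > go.py <<'E'
from ik import *
import sys
a=28
P0,R0=cur(); q=get_state()['qpos']; print(get_state()['clock'],P0,get_state()['gripper_width'])
tc=[.5,0,-13]
V,Rv=place(tc,a,gap=60)
Rm=slerp(R0,Rv,.5)
mid=np.array([560,-60,300.])
print("V",V,"ang",np.degrees(Rn.from_matrix(R0.T@Rv).magnitude()))
for n,P,R in(("lift",P0+[0,0,60],R0),("mid",mid,Rm),("V",V,Rv),("fin",*place(tc,a,gap=0))):
    q,c=ik(P,R,q); print(n,q.round(2),round(c,6))
n1,n2=int(sys.argv[1]),int(sys.argv[2])
path([(P0+[0,0,60],R0,2,1),(mid,Rm,n1,1),(V,Rv,n2,1)])
E
python3 go.py 8 8
```

```text
12.9 [ 601.427 -199.225   23.418] 29.52405043012645
V [591.207 151.512 259.98 ] ang 107.73365832214967
lift [-0.53  0.2   1.93  0.25  0.55 -2.03] 0.0
mid [-0.36 -0.01  1.6   0.16  1.4  -0.85] 0.0
V [-0.15  0.11  1.62  0.47  1.34  0.12] 0.0
fin [-0.21  0.13  1.7   0.49  1.27  0.01] 0.0
[[0,0.094,-0.176,0,0,0,1],[0,0.094,-0.177,0,0,0,1],[0.104,0.03,-0.188,0.029,-0.001,0.069,1],[0.106,0.011,-0.19,0.028,0,0.069,1],[0.105,-0.009,-0.19,0.029,-0.001,0.069,1]]
[[0.104,-0.03,-0.188,0.028,0,0.07,1],[0.099,-0.048,-0.188,0.029,-0.001,0.069,1],[0.092,-0.068,-0.184,0.028,-0.001,0.069,1],[0.084,-0.085,-0.182,0.029,0,0.069,1],[0.074,-0.102,-0.177,0.028,-0.001,0.069,1]]
[[0.095,-0.145,0.054,0.029,-0.001,0.069,1],[0.079,-0.152,0.06,0.028,0,0.069,1],[0.062,-0.156,0.067,0.029,-0.001,0.07,1],[0.044,-0.159,0.075,0.028,-0.001,0.069,1],[0.028,-0.16,0.081,0.029,0,0.069,1]]
[[0.01,-0.158,0.088,0.028,-0.001,0.069,1],[-0.006,-0.154,0.096,0.029,-0.001,0.069,1],[-0.023,-0.148,0.102,0.029,0,0.07,1],[0,0,0,0,0,0,1],[0,0,0,0,0,0,1]]
end [591.186 151.541 259.993] 20
```

Call:
apply_moves(moves=[[0,0.094,-0.176,0,0,0,1],[0,0.094,-0.177,0,0,0,1],[0.104,0.03,-0.188,0.029,-0.001,0.069,1],[0.106,0.011,-0.19,0.028,0,0.069,1],[0.105,-0.009,-0.19,0.029,-0.001,0.069,1]])

```text
clock: 13.4
tcp_pos: [585.0, -146.3, 165.2]
orientation: [0.113, 0.865, 0.471, 0.136]
contact_force: [-0.7, 0.1, -0.3]
gripper_width: 29.7
```

Call:
apply_moves(moves=[[0.104,-0.03,-0.188,0.028,0,0.07,1],[0.099,-0.048,-0.188,0.029,-0.001,0.069,1],[0.092,-0.068,-0.184,0.028,-0.001,0.069,1],[0.084,-0.085,-0.182,0.029,0,0.069,1],[0.074,-0.102,-0.177,0.028,-0.001,0.069,1]])

```text
clock: 13.9
tcp_pos: [559.6, -59.2, 300.6]
orientation: [-0.022, 0.966, 0.234, 0.107]
contact_force: [0.3, 0.1, -1.2]
gripper_width: 30.0
```

Call:
apply_moves(moves=[[0.095,-0.145,0.054,0.029,-0.001,0.069,1],[0.079,-0.152,0.06,0.028,0,0.069,1],[0.062,-0.156,0.067,0.029,-0.001,0.07,1],[0.044,-0.159,0.075,0.028,-0.001,0.069,1],[0.028,-0.16,0.081,0.029,0,0.069,1]])

```text
clock: 14.4
tcp_pos: [579.6, 73.2, 274.1]
orientation: [-0.156, 0.985, -0.023, 0.068]
contact_force: [0.4, -0.6, -0.7]
gripper_width: 29.9
```

Run:
```python
from h import *
s=get_state();print(s['clock'],s['tcp_pos'],s['qpos'],s['joint_velocities'],s['gripper_width'])
V,Rv=place([.5,0,-13],28,gap=60);P0,R0=cur();print(V-P0,np.degrees(Rn.from_matrix(R0.T@Rv).magnitude()))
path([(V,Rv,5,1)])
```

```text
14.4 [579.588  73.187 274.116] [-0.221  0.081  1.583  0.338  1.412 -0.216] [ 0.233  0.134  0.052  0.439 -0.125  1.171] 29.87397921313479
[ 11.619  78.324 -14.136] 19.907365330615832
[[0.006,-0.094,0.052,0.017,0,0.041,1],[0,-0.092,0.054,0.017,-0.001,0.041,1],[-0.006,-0.091,0.057,0.017,0,0.041,1],[-0.012,-0.089,0.059,0.017,0,0.041,1],[-0.017,-0.086,0.061,0.016,0,0.04,1]]
end [591.194 151.49  259.982] 5
```

Call:
apply_moves(moves=[[0.01,-0.158,0.088,0.028,-0.001,0.069,1],[-0.006,-0.154,0.096,0.029,-0.001,0.069,1],[-0.023,-0.148,0.102,0.029,0,0.07,1],[0,0,0,0,0,0,1],[0,0,0,0,0,0,1]])

```text
clock: 14.9
tcp_pos: [590.7, 151.3, 258.9]
orientation: [-0.229, 0.957, -0.175, 0.042]
contact_force: [-0.4, -0.3, -0.0]
gripper_width: 29.9
```

Call:
apply_moves(moves=[[0,0,0,0,0,0,1],[0,0,0,0,0,0,1],[0,0,0,0,0,0,1],[0,0,0,0,0,0,1],[0,0,0,0,0,0,1]])

```text
clock: 15.4
tcp_pos: [591.2, 151.3, 259.6]
orientation: [-0.23, 0.956, -0.176, 0.042]
contact_force: [-0.3, -1.2, -0.6]
gripper_width: 30.1
```

```bash
cat > tagpose.py <<'E'
from h import *
import sys
# tag in slide frame as seen by the wrist camera
pw,im,d,s=pickle.load(open(sys.argv[1],"rb")); O,F,h=pickle.load(open("slide.pkl","rb"))
P,R=s['tcp_pos'],Rq(s['orientation'])
v,u=np.mgrid[130:310,230:330]; uv=np.c_[u.ravel(),v.ravel()]
p=dep(pw,uv,d); T=(p-P)@R; L=(p-O)@F; c=im[uv[:,1],uv[:,0]].astype(int); ok=(d[uv[:,1],uv[:,0]]>50)&(abs(T[:,0])<18)&(T[:,2]<30)&(T[:,2]>-60)
b=ok&(c[:,0]>c[:,2]+50); w=ok&(c.max(1)-c.min(1)<50)&(c.min(1)>90)
print("blue tool",T[b].mean(0),"slide",L[b].mean(0),b.sum())
q=L[w]
for it in range(5):
    A=np.c_[q[:,0],q[:,1],np.ones(len(q))];k=np.linalg.lstsq(A,q[:,2],rcond=None)[0];r=q[:,2]-A@k;q=q[abs(r)<max(2*r.std(),1)]
print("top plane slope x,y",k[:2],"n",len(q),"slide min/max",np.percentile(q,[.5,50,99.5],axis=0))
print("rect in slide xy",cv2.minAreaRect(q[:,:2].astype(np.float32)))
E
python3 - <<'E'
from h import *
s=get_state();print(s['clock'],s['tcp_pos'],s['qpos'],s['gripper_width'])
V,Rv=place([.5,0,-13],28,gap=60);P0,R0=cur();print(Rv.T@(V-P0),Rn.from_matrix(R0.T@Rv).as_rotvec())
pw=par("wrist");im,d=optics.camera("wrist");pickle.dump((pw,im,d,s),open("w7.pkl","wb"));cv2.imwrite("pics/w7.png",im)
im,d=optics.camera("scene");cv2.imwrite("pics/s7.png",cv2.resize(im[60:280,230:450],None,fx=2.7,fy=2.7))
E
python3 tagpose.py w7.pkl
```

```text
15.4 [591.239 151.333 259.55 ] [-0.15   0.111  1.617  0.475  1.335  0.12 ] 30.086461149557447
[-0.093 -0.334 -0.313] [-0.001  0.    -0.001]
blue tool [  0.85  -15.729 -13.004] slide [-287.916   -0.463   84.018] 760
top plane slope x,y [0.009 0.002] n 3190 slide min/max [[-325.399  -15.265   77.733]
 [-304.69    -0.164   79.46 ]
 [-265.397   16.633   80.798]]
rect in slide xy ((-299.4676818847656, 0.7245235443115234), (35.64163589477539, 69.7880859375), 87.3056640625)
```

View pics/w7.png

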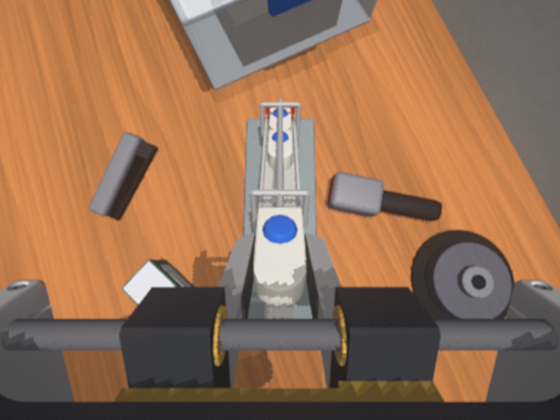

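View pics/s7.png

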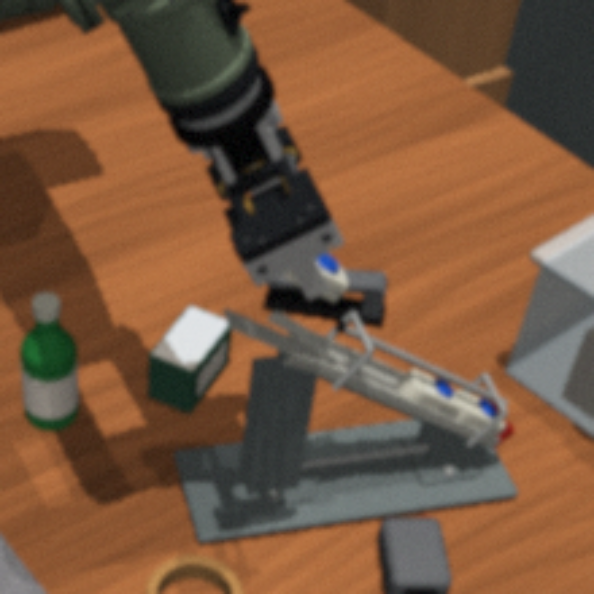

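Run:
```python
from h import *
print(get_state()['clock'])
P,R=place([.5,0,-13],28,gap=12); P2,R2=place([.5,0,-13],28,gap=2)
path([(P,R,3,1),(P2,R2,2,1)])
```

```text
15.5
[[0,0.094,0.049,0,0,0,1],[0,0.093,0.049,0,0,0,1],[0.001,0.094,0.049,0,0,-0.001,1],[0,0.029,0.016,0,0,0,1],[0,0.029,0.015,0,0,0,1]]
end [579.456 120.447 212.505] 5
```

Call:
apply_moves(moves=[[0,0.094,0.049,0,0,0,1],[0,0.093,0.049,0,0,0,1],[0.001,0.094,0.049,0,0,-0.001,1],[0,0.029,0.016,0,0,0,1],[0,0.029,0.015,0,0,0,1]])

```text
clock: 16.0
tcp_pos: [578.7, 120.0, 211.1]
orientation: [-0.23, 0.956, -0.176, 0.041]
contact_force: [-0.5, 0.1, -0.1]
gripper_width: 29.8
```

Call:
apply_moves(moves=[[0,0,0,0,0,0,1],[0,0,0,0,0,0,1],[0,0,0,0,0,0,1],[0,0,0,0,0,0,1],[0,0,0,0,0,0,1]])

```text
clock: 16.5
tcp_pos: [579.7, 120.7, 212.9]
orientation: [-0.23, 0.956, -0.175, 0.042]
contact_force: [0.5, 0.0, -0.4]
gripper_width: 29.9
```

```bash
python3 - <<'E'
from h import *
s=get_state();print(s['clock'],s['tcp_pos'],s['contact_force'],s['gripper_width'])
P,R=place([.5,0,-13],28,gap=1);P0,R0=cur();print(R.T@(P-P0)/150,Rn.from_matrix(R0.T@R).as_rotvec())
pw=par("wrist");im,d=optics.camera("wrist");pickle.dump((pw,im,d,s),open("w8.pkl","wb"));cv2.imwrite("pics/w8.png",im)
E
python3 tagpose.py w8.pkl
```

```text
16.5 [579.662 120.731 212.875] [ 0.544  0.    -0.431] 29.862461867595282
[-0.001  0.009  0.004] [-0.001  0.     0.001]
blue tool [  0.814 -15.748 -13.017] slide [-287.951   -0.448   27.041] 761
top plane slope x,y [ 0.004 -0.001] n 3081 slide min/max [[-325.211  -15.003   21.211]
 [-304.522   -0.202   22.526]
 [-265.506   14.6     23.621]]
rect in slide xy ((-295.3952941894531, 0.5689430236816406), (61.252220153808594, 35.42948532104492), 1.3360620737075806)
```

View pics/w8.png

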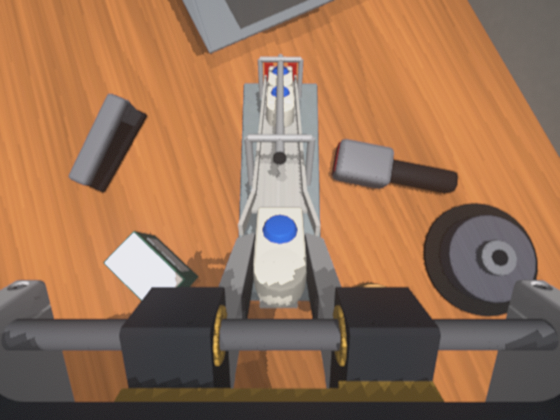

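Call:
apply_moves(moves=[[0,0.01,0.005,0,0,0,1],[0,0,0,0,0,0,1],[0,0,0,0,0,0,0.5],[0,0,0,0,0,0,0.5],[0,0,0,0,0,0,0.5]])

```text
clock: 17.05
tcp_pos: [579.2, 119.6, 211.2]
orientation: [-0.23, 0.956, -0.175, 0.042]
contact_force: [0.2, -0.5, -0.5]
gripper_width: 46.3
```

Run:
```python
from h import *
s=get_state();print(s['clock'],s['tcp_pos'],s['contact_force'],s['gripper_width'])
im,d=optics.camera("wrist");cv2.imwrite("pics/w9.png",im)
```

```text
17.05 [579.15  119.616 211.182] [ 0.166 -0.548 -0.52 ] 46.307205070783795
```

View pics/w9.png

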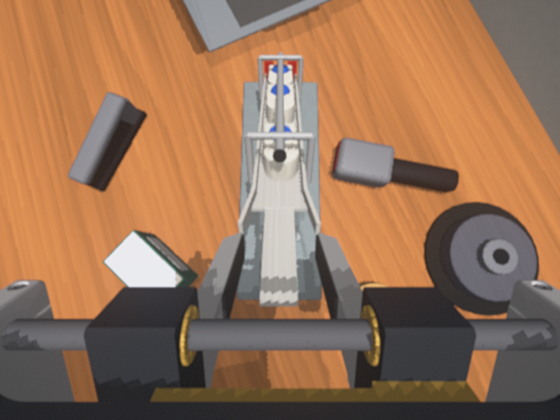

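Run:
```python
from ik import *
a=28; c=[470.2,-328.6,34]; b=25.1
P0,R0=cur(); q=get_state()['qpos']; O,F,h=pickle.load(open("slide.pkl","rb"))
G,Rg=standgrasp(c,b,a=a); Pre,_=standgrasp(c,b,a=a,back=70); print(G,Pre)
print("ang",np.degrees(Rn.from_matrix(R0.T@Rg).magnitude()))
up=P0+F[:,2]*45-R0[:,2]*25; Rm=slerp(R0,Rg,.5); mid=np.array([530,-60,290.])
for n,P,R in(("up",up,R0),("mid",mid,Rm),("pre",Pre,Rg),("G",G,Rg)):
    q,cc=ik(P,R,q);print(n,P,q.round(2),round(cc,6))
path([(up,R0,2,.35),(mid,Rm,5,.35),(Pre,Rg,8,.35)])
```

```text
[ 472.789 -334.127   22.522] [ 458.848 -304.367   84.328]
ang 70.49934588354773
up [584.293 133.106 270.306] [-0.19  0.09  1.62  0.47  1.37  0.09] 0.0
mid [530. -60. 290.] [-0.29 -0.01  1.61  0.02  1.45 -0.33] 0.0
pre [ 458.848 -304.367   84.328] [-0.59  0.1   2.05 -0.43  0.62 -0.72] 0.0
G [ 472.789 -334.127   22.522] [-0.63  0.27  2.01 -0.51  0.48 -0.66] 0.0
[[0,-0.133,-0.154,0,0,0,0.35],[0,-0.132,-0.153,0,0,0,0.35],[0.024,0.225,-0.145,-0.058,0,-0.053,0.35],[0.004,0.239,-0.123,-0.058,0.001,-0.053,0.35],[-0.016,0.248,-0.101,-0.057,0,-0.053,0.35]]
[[-0.037,0.255,-0.079,-0.058,0.001,-0.053,0.35],[-0.057,0.256,-0.055,-0.058,0,-0.052,0.35],[-0.083,0.2,0.166,-0.036,0,-0.033,0.35],[-0.094,0.186,0.176,-0.036,0.001,-0.033,0.35],[-0.103,0.17,0.187,-0.036,0,-0.033,0.35]]
[[-0.111,0.154,0.195,-0.036,0,-0.033,0.35],[-0.119,0.137,0.204,-0.036,0.001,-0.034,0.35],[-0.126,0.118,0.211,-0.037,0,-0.033,0.35],[-0.132,0.1,0.217,-0.036,0,-0.033,0.35],[-0.136,0.08,0.222,-0.036,0.001,-0.033,0.35]]
end [ 458.858 -304.406   84.412] 15
```

Call:
apply_moves(moves=[[0,-0.133,-0.154,0,0,0,0.35],[0,-0.132,-0.153,0,0,0,0.35],[0.024,0.225,-0.145,-0.058,0,-0.053,0.35],[0.004,0.239,-0.123,-0.058,0.001,-0.053,0.35],[-0.016,0.248,-0.101,-0.057,0,-0.053,0.35]])

```text
clock: 17.6
tcp_pos: [551.7, 15.9, 283.0]
orientation: [-0.09, 0.993, -0.058, 0.047]
contact_force: [1.0, -0.4, 0.2]
gripper_width: 60.9
```

Call:
apply_moves(moves=[[-0.037,0.255,-0.079,-0.058,0.001,-0.053,0.35],[-0.057,0.256,-0.055,-0.058,0,-0.052,0.35],[-0.083,0.2,0.166,-0.036,0,-0.033,0.35],[-0.094,0.186,0.176,-0.036,0.001,-0.033,0.35],[-0.103,0.17,0.187,-0.036,0,-0.033,0.35]])

```text
clock: 18.1
tcp_pos: [503.3, -152.7, 212.7]
orientation: [0.093, 0.99, 0.093, 0.052]
contact_force: [0.6, -0.2, -0.1]
gripper_width: 60.9
```

Call:
apply_moves(moves=[[-0.111,0.154,0.195,-0.036,0,-0.033,0.35],[-0.119,0.137,0.204,-0.036,0.001,-0.034,0.35],[-0.126,0.118,0.211,-0.037,0,-0.033,0.35],[-0.132,0.1,0.217,-0.036,0,-0.033,0.35],[-0.136,0.08,0.222,-0.036,0.001,-0.033,0.35]])

```text
clock: 18.6
tcp_pos: [459.0, -305.4, 84.2]
orientation: [0.238, 0.946, 0.212, 0.054]
contact_force: [1.1, -1.1, -0.4]
gripper_width: 61.6
```

Call:
apply_moves(moves=[[0,0,0,0,0,0,0.35],[0,0,0,0,0,0,0.35],[0,0,0,0,0,0,0.35],[0,0,0,0,0,0,0.35],[0,0,0,0,0,0,0.35]])

```text
clock: 19.1
tcp_pos: [460.4, -304.5, 86.1]
orientation: [0.237, 0.947, 0.211, 0.054]
contact_force: [0.3, -0.6, -0.5]
gripper_width: 61.0
```

Run:
```python
from h import *
s=get_state();print(s['clock'],s['tcp_pos'],s['qpos'],s['gripper_width'])
c=[470.2,-328.6,34]; b=25.1
P0,R0=cur()
pw=par("wrist");im,d=optics.camera("wrist");pickle.dump((pw,im,d,s),open("w10.pkl","wb"));cv2.imwrite("pics/w10.png",im)
G,Rg=standgrasp(c,b,a=28);path([(G,Rg,4,.35)],P0,R0)
v,u=np.mgrid[150:290,240:320];uv=np.c_[u.ravel(),v.ravel()];p=dep(pw,uv,d);ok=(d[uv[:,1],uv[:,0]]>50)&(p[:,2]>45)&(p[:,2]<70)&(np.hypot(p[:,0]-470,p[:,1]+328)<35)
print("top rect",cv2.minAreaRect(p[ok][:,:2].astype(np.float32)),ok.sum())
```

```text
19.1 [ 460.412 -304.527   86.143] [-0.591  0.094  2.045 -0.431  0.615 -0.725] 61.03048024064886
[[-0.003,-0.003,0.119,0,0,0,0.35],[-0.002,-0.003,0.118,0.001,-0.001,0,0.35],[-0.002,-0.003,0.119,0,0,0,0.35],[-0.003,-0.002,0.119,0.001,-0.001,0,0.35],[0,0,0,0,0,0,0.35]]
end [ 472.799 -334.202   22.523] 5
top rect ((469.6900939941406, -328.3238830566406), (29.495037078857422, 21.680349349975586), 22.308792114257812) 1136
```

View pics/w10.png

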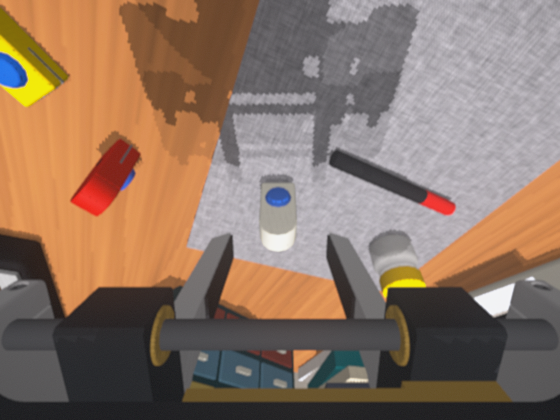

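Tag s2 (white, at (278,212)) is centred between the fingers, and the second view agrees on its position to within 1 mm. The red look-alike is well clear at (107,175). Going in.

Call:
apply_moves(moves=[[-0.003,-0.003,0.119,0,0,0,0.35],[-0.003,-0.003,0.118,0.001,0,0,0.35],[-0.002,-0.003,0.119,0,0,0,0.35],[-0.003,-0.002,0.119,0,0,0,0.35],[0,0,0,0,0,0,0.35]], squeeze=20)

```text
clock: 19.65
tcp_pos: [470.2, -333.7, 19.0]
orientation: [0.234, 0.948, 0.211, 0.052]
contact_force: [-0.8, -0.1, 0.9]
gripper_width: 61.1
```

Call:
apply_moves(moves=[[0,0,0,0,0,0,1],[0,0,0,0,0,0,1],[0,0,0,0,0,0,1],[0,0,0,0,0,0,1],[0,0,0,0,0,0,1]])

```text
clock: 20.15
tcp_pos: [471.4, -334.1, 21.5]
orientation: [0.236, 0.947, 0.211, 0.053]
contact_force: [-1.0, 1.3, 3.7]
gripper_width: 30.1
```

```bash
sed -i 's/mid=np.array.*/mid=np.array([530,-60,300.])/' go.py; python3 go.py 7 6
```

```text
20.15 [ 471.377 -334.128   21.53 ] 30.05814146096228
V [591.207 151.512 259.98 ] ang 70.48591267762158
lift [-0.63  0.15  1.99 -0.41  0.6  -0.78] 0.0
mid [-0.29 -0.02  1.59  0.02  1.47 -0.33] 0.0
V [-0.15  0.11  1.62  0.47  1.34  0.12] 0.0
fin [-0.21  0.13  1.7   0.49  1.27  0.01] 0.0
FAST [0.162, -0.09, -0.283, 0.041, -0.0, 0.038, 1]
FAST [0.155, -0.118, -0.277, 0.041, -0.001, 0.038, 1]
FAST [0.148, -0.144, -0.269, 0.042, -0.0, 0.038, 1]
FAST [0.137, -0.17, -0.258, 0.041, -0.001, 0.037, 1]
FAST [0.127, -0.194, -0.246, 0.041, 0.0, 0.038, 1]
FAST [0.115, -0.217, -0.234, 0.041, -0.0, 0.038, 1]
FAST [0.101, -0.238, -0.218, 0.041, -0.001, 0.038, 1]
[[0,0.094,-0.177,0,0,0,1],[0,0.094,-0.176,0,0,0,1],[0.162,-0.09,-0.283,0.041,0,0.038,1],[0.155,-0.118,-0.277,0.041,-0.001,0.038,1],[0.148,-0.144,-0.269,0.042,0,0.038,1]]
[[0.137,-0.17,-0.258,0.041,-0.001,0.037,1],[0.127,-0.194,-0.246,0.041,0,0.038,1],[0.115,-0.217,-0.234,0.041,0,0.038,1],[0.101,-0.238,-0.218,0.041,-0.001,0.038,1],[0.072,-0.233,0.05,0.048,0,0.044,1]]
[[0.056,-0.233,0.067,0.048,-0.001,0.044,1],[0.04,-0.23,0.085,0.048,0,0.044,1],[0.024,-0.226,0.101,0.048,-0.001,0.045,1],[0.009,-0.218,0.119,0.049,0,0.044,1],[-0.006,-0.209,0.135,0.048,-0.001,0.044,1]]
end [591.289 151.529 260.008] 15
```

```bash
python3 go.py 9 7
```

```text
20.15 [ 471.377 -334.128   21.53 ] 30.05814146096228
V [591.207 151.512 259.98 ] ang 70.48591267762158
lift [-0.63  0.15  1.99 -0.41  0.6  -0.78] 0.0
mid [-0.29 -0.02  1.59  0.02  1.47 -0.33] 0.0
V [-0.15  0.11  1.62  0.47  1.34  0.12] 0.0
fin [-0.21  0.13  1.7   0.49  1.27  0.01] 0.0
[[0,0.094,-0.177,0,0,0,1],[0,0.094,-0.176,0,0,0,1],[0.126,-0.07,-0.22,0.032,0,0.029,1],[0.122,-0.087,-0.217,0.032,-0.001,0.03,1],[0.117,-0.103,-0.212,0.032,0,0.029,1]]
[[0.113,-0.119,-0.206,0.032,0,0.03,1],[0.106,-0.134,-0.2,0.032,0,0.029,1],[0.1,-0.149,-0.193,0.032,-0.001,0.03,1],[0.092,-0.163,-0.185,0.032,0,0.029,1],[0.085,-0.176,-0.177,0.032,0,0.03,1]]
[[0.076,-0.189,-0.167,0.032,-0.001,0.029,1],[0.062,-0.199,0.043,0.041,0,0.038,1],[0.049,-0.2,0.055,0.041,-0.001,0.038,1],[0.038,-0.198,0.068,0.042,0,0.038,1],[0.027,-0.196,0.082,0.041,-0.001,0.037,1]]
[[0.015,-0.19,0.093,0.041,0,0.038,1],[0.004,-0.185,0.106,0.042,0,0.038,1],[-0.007,-0.178,0.118,0.041,-0.001,0.038,1],[0,0,0,0,0,0,1],[0,0,0,0,0,0,1]]
end [591.27  151.542 259.973] 20
```

Call:
apply_moves(moves=[[0,0.094,-0.177,0,0,0,1],[0,0.094,-0.176,0,0,0,1],[0.126,-0.07,-0.22,0.032,0,0.029,1],[0.122,-0.087,-0.217,0.032,-0.001,0.03,1],[0.117,-0.103,-0.212,0.032,0,0.029,1]])

```text
clock: 20.65
tcp_pos: [490.4, -241.5, 154.8]
orientation: [0.158, 0.975, 0.147, 0.052]
contact_force: [1.0, -1.3, -0.4]
gripper_width: 29.9
```

Call:
apply_moves(moves=[[0.113,-0.119,-0.206,0.032,0,0.03,1],[0.106,-0.134,-0.2,0.032,0,0.029,1],[0.1,-0.149,-0.193,0.032,-0.001,0.03,1],[0.092,-0.163,-0.185,0.032,0,0.029,1],[0.085,-0.176,-0.177,0.032,0,0.03,1]])

```text
clock: 21.15
tcp_pos: [523.3, -89.1, 276.2]
orientation: [0.028, 0.998, 0.039, 0.05]
contact_force: [0.6, -0.1, -0.6]
gripper_width: 29.9
```

Call:
apply_moves(moves=[[0.076,-0.189,-0.167,0.032,-0.001,0.029,1],[0.062,-0.199,0.043,0.041,0,0.038,1],[0.049,-0.2,0.055,0.041,-0.001,0.038,1],[0.038,-0.198,0.068,0.042,0,0.038,1],[0.027,-0.196,0.082,0.041,-0.001,0.037,1]])

```text
clock: 21.65
tcp_pos: [565.3, 62.0, 276.5]
orientation: [-0.133, 0.986, -0.094, 0.045]
contact_force: [-0.3, -0.4, -0.4]
gripper_width: 30.0
```

Call:
apply_moves(moves=[[0.015,-0.19,0.093,0.041,0,0.038,1],[0.004,-0.185,0.106,0.042,0,0.038,1],[-0.007,-0.178,0.118,0.041,-0.001,0.038,1],[0,0,0,0,0,0,1],[0,0,0,0,0,0,1]])

```text
clock: 22.15
tcp_pos: [590.6, 151.1, 258.8]
orientation: [-0.229, 0.957, -0.175, 0.041]
contact_force: [0.1, -0.2, 0.2]
gripper_width: 29.9
```

Call:
apply_moves(moves=[[0,0,0,0,0,0,1],[0,0,0,0,0,0,1],[0,0,0,0,0,0,1],[0,0,0,0,0,0,1],[0,0,0,0,0,0,1]])

```text
clock: 22.65
tcp_pos: [591.3, 151.2, 259.6]
orientation: [-0.23, 0.956, -0.176, 0.041]
contact_force: [0.7, 0.4, -0.9]
gripper_width: 30.1
```

```bash
python3 - <<'E'
from h import *
s=get_state();print(s['clock'],s['tcp_pos'],s['qpos'],s['gripper_width'])
V,Rv=place([.5,0,-13],28,gap=60);P0,R0=cur();print(Rv.T@(V-P0),Rn.from_matrix(R0.T@Rv).as_rotvec())
pw=par("wrist");im,d=optics.camera("wrist");pickle.dump((pw,im,d,s),open("w11.pkl","wb"));cv2.imwrite("pics/w11.png",im)
P,R=place([.5,0,-13],28,gap=12); P2,R2=place([.5,0,-13],28,gap=2)
path([(P,R,3,1),(P2,R2,2,1)],P0,R0)
E
python3 tagpose.py w11.pkl
```

```text
22.65 [591.298 151.176 259.571] [-0.151  0.112  1.616  0.475  1.336  0.12 ] 30.050996709471523
[-0.204 -0.437 -0.237] [-0.001  0.001 -0.001]
[[0,0.093,0.049,0,0,0,1],[-0.001,0.093,0.05,0,0.001,-0.001,1],[0,0.094,0.049,0,0,0,1],[0,0.029,0.016,0,0,0,1],[0,0.03,0.016,0,0,0,1]]
end [579.38  120.383 212.407] 5
blue tool [  0.82  -14.367 -14.357] slide [-289.863   -0.562   83.394] 776
top plane slope x,y [0.003 0.003] n 3169 slide min/max [[-327.36   -15.374   77.543]
 [-306.542   -0.317   78.899]
 [-267.876   15.808   80.064]]
rect in slide xy ((-297.87469482421875, 0.14282798767089844), (61.30467224121094, 35.94672393798828), 1.9606610536575317)
```

View pics/w11.png

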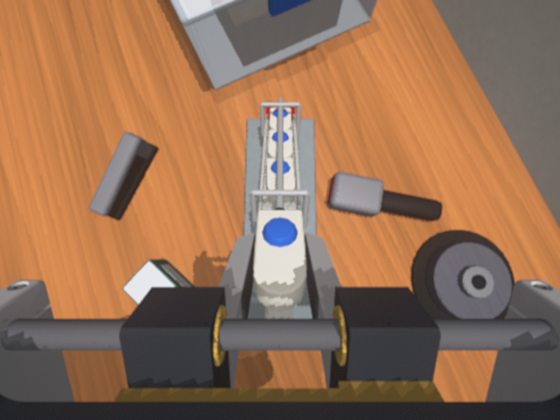

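Call:
apply_moves(moves=[[0,0.093,0.049,0,0,0,1],[0,0.093,0.049,0,0,0,1],[0,0.094,0.049,0,0,0,1],[0,0.029,0.016,0,0,0,1],[0,0.029,0.015,0,0,0,1]])

```text
clock: 23.2
tcp_pos: [578.8, 120.1, 211.3]
orientation: [-0.23, 0.956, -0.177, 0.04]
contact_force: [-0.5, 0.6, 0.1]
gripper_width: 29.9
```

Call:
apply_moves(moves=[[0,0,0,0,0,0,1],[0,0,0,0,0,0,1],[0,0,0,0,0,0,1],[0,0,0,0,0,0,1],[0,0,0,0,0,0,1]])

```text
clock: 23.7
tcp_pos: [579.5, 120.7, 212.9]
orientation: [-0.23, 0.956, -0.176, 0.042]
contact_force: [0.7, -0.7, 0.5]
gripper_width: 29.8
```

```bash
python3 - <<'E'
from h import *
s=get_state();print(s['clock'],s['tcp_pos'],s['contact_force'],s['gripper_width'])
pw=par("wrist");im,d=optics.camera("wrist");pickle.dump((pw,im,d,s),open("w12.pkl","wb"));cv2.imwrite("pics/w12.png",im)
E
python3 tagpose.py w12.pkl
```

```text
23.7 [579.542 120.744 212.858] [ 0.674 -0.701  0.463] 29.83429443622635
blue tool [  0.802 -14.382 -14.386] slide [-289.813   -0.363   26.443] 777
top plane slope x,y [0.001 0.001] n 3080 slide min/max [[-327.048  -14.968   20.727]
 [-306.138   -0.13    21.92 ]
 [-267.64    16.135   23.005]]
rect in slide xy ((-297.5491027832031, 0.539337158203125), (35.82610321044922, 61.06501388549805), 89.1627197265625)
```

The tag sits about 1.5 mm above the floor and parallel to it. I'll lower it by 1 mm and release.

Call:
apply_moves(moves=[[0,0.007,0.004,0,0,0,1],[0,0,0,0,0,0,1],[0,0,0,0,0,0,0.5],[0,0,0,0,0,0,0.5],[0,0,0,0,0,0,0.5]])

```text
clock: 24.25
tcp_pos: [579.2, 120.0, 211.6]
orientation: [-0.23, 0.956, -0.176, 0.041]
contact_force: [0.1, -0.0, -0.3]
gripper_width: 46.4
```

Run:
```python
from h import *
s=get_state();print(s['clock'],s['tcp_pos'],s['contact_force'],s['gripper_width'])
im,d=optics.camera("wrist");cv2.imwrite("pics/w13.png",im)
O,F,h=pickle.load(open("slide.pkl","rb"));P0,R0=cur()
up=P0+F[:,2]*45-R0[:,2]*25
path([(up,R0,3,.5),([520,20,330],slerp(R0,down(-.364),.7),5,.3),([500,-20,340],down(-.364),2,.3)])
```

```text
24.25 [579.192 119.964 211.607] [ 0.087 -0.037 -0.339] 46.37968799685661
[[0,-0.088,-0.102,0,0,0,0.5],[0,-0.089,-0.103,0,0,0,0.5],[-0.001,-0.088,-0.102,0,0,0,0.5],[-0.026,0.117,-0.149,-0.042,0,0,0.3],[-0.027,0.127,-0.14,-0.042,0,0,0.3]]
[[-0.026,0.136,-0.132,-0.042,0.001,0,0.3],[-0.027,0.144,-0.123,-0.042,0,0,0.3],[-0.026,0.152,-0.113,-0.042,0,0,0.3],[-0.015,0.142,-0.054,-0.045,0,0,0.3],[-0.015,0.145,-0.043,-0.046,0,0,0.3]]
end [499.947 -19.949 339.932] 10
```

View pics/w13.png

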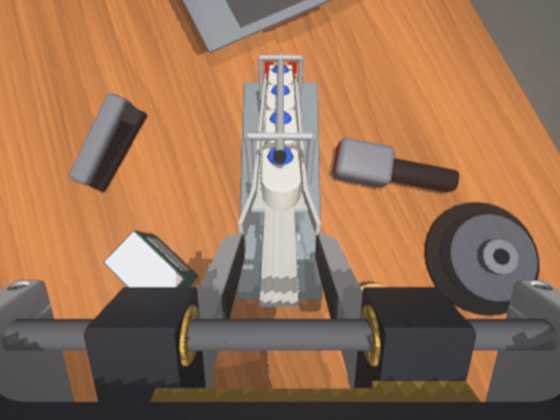

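All four domes are in line at (280,70), (280,90), (280,117) and (280,155). I'll retreat and check.

Call:
apply_moves(moves=[[0,-0.088,-0.102,0,0,0,0.5],[0,-0.089,-0.103,0,0,0,0.5],[-0.001,-0.088,-0.102,0,0,0,0.5],[-0.026,0.117,-0.149,-0.042,0,0,0.3],[-0.027,0.127,-0.14,-0.042,0,0,0.3]])

```text
clock: 24.8
tcp_pos: [558.1, 87.5, 295.0]
orientation: [-0.165, 0.97, -0.178, 0.029]
contact_force: [-1.0, -0.1, 0.6]
gripper_width: 59.5
```

Call:
apply_moves(moves=[[-0.026,0.136,-0.132,-0.042,0.001,0,0.3],[-0.027,0.144,-0.123,-0.042,0,0,0.3],[-0.026,0.152,-0.113,-0.042,0,0,0.3],[-0.015,0.142,-0.054,-0.045,0,0,0.3],[-0.015,0.145,-0.043,-0.046,0,0,0.3]])

```text
clock: 25.3
tcp_pos: [499.7, -20.9, 341.0]
orientation: [0.002, 0.983, -0.181, 0.0]
contact_force: [-0.9, -0.2, -0.2]
gripper_width: 66.0
```

Call:
apply_moves(moves=[[0,0,0,0,0,0,0.3],[0,0,0,0,0,0,0.3],[0,0,0,0,0,0,0.3],[0,0,0,0,0,0,0.3],[0,0,0,0,0,0,0.3]])

```text
clock: 25.8
tcp_pos: [499.9, -19.8, 339.4]
orientation: [0.0, 0.983, -0.181, -0.001]
contact_force: [-0.1, -0.5, 0.4]
gripper_width: 66.1
```

Run:
```python
from h import *
s=get_state();print(s['clock'],s['tcp_pos'])
O,F,h=pickle.load(open("slide.pkl","rb"))
pw=par("wrist");im,d=optics.camera("wrist");cv2.imwrite("pics/w14.png",im)
v,u=np.mgrid[0:300,150:420];uv=np.c_[u.ravel(),v.ravel()];p=dep(pw,uv,d);L=(p-O)@F;c=im[uv[:,1],uv[:,0]].astype(int)
b=(d[uv[:,1],uv[:,0]]>50)&(c[:,0]>c[:,2]+50)&(abs(L[:,1])<20)&(L[:,2]>10)&(L[:,2]<34)&(L[:,0]<0)&(L[:,0]>-330)
m=np.zeros((420,560),np.uint8);m[uv[b,1],uv[b,0]]=1;n,lab,st,ce=cv2.connectedComponentsWithStats(m)
for i in range(1,n):
    k=b&(lab[uv[:,1],uv[:,0]]==i)
    if k.sum()>8: print("blue",k.sum(),ce[i],L[k].mean(0))
w=(d[uv[:,1],uv[:,0]]>50)&(abs(L[:,2]-20)<3)&(abs(L[:,1])<17)&(L[:,0]<0)&(L[:,0]>-330)
print("tag-top x range",np.percentile(L[w,0],[.5,99.5]),"z",np.median(L[w,2]),"y by x",[(a,L[w&(L[:,0]>a)&(L[:,0]<a+30)][:,1:].mean(0).round(1)) for a in range(-245,0,31)])
a,_=optics.camera("scene");cv2.imwrite("pics/s14.png",cv2.resize(a[150:250,290:430],None,fx=5,fy=5,interpolation=cv2.INTER_CUBIC))
t,_=optics.camera("top");cv2.imwrite("pics/t14.png",t);D=pickle.load(open("d0.pkl","rb"))[0];cv2.imwrite("pics/diff.png",cv2.absdiff(t,D["top"][0]))
```

```text
25.8 [499.873 -19.755 339.439]Traceback (most recent call last):
  File "<stdin>", line 12, in <module>
    return _quantile_unchecked(
        a, q, axis, out, overwrite_input, method, keepdims, weights)
    return _ureduce(a,
                    func=_quantile_ureduce_func,
    ...<5 lines>...
                    overwrite_input=overwrite_input,
                    method=method)
    r = func(a, **kwargs)
    result = _quantile(arr,
                       quantiles=q,
    ...<2 lines>...
                       out=out,
                       weights=wgt)
    slices_having_nans = np.isnan(arr[-1, ...])
                                  ~~~^^^^^^^^^
IndexError: index -1 is out of bounds for axis 0 with size 0
```

View pics/w14.png

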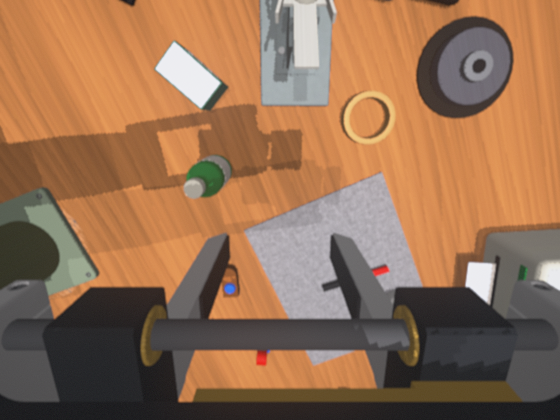

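The wrist camera no longer sees the slide, so I'll check with the fixed cameras.

Run:
```python
from h import *
O,F,h=pickle.load(open("slide.pkl","rb"));D,pt,ps=pickle.load(open("d0.pkl","rb"))
def blues(c,im,d,p0):
    v,u=np.mgrid[130:270,130:440];uv=np.c_[u.ravel(),v.ravel()];p=dep(p0,uv,d);L=(p-O)@F;cc=im[uv[:,1],uv[:,0]].astype(int)
    b=(d[uv[:,1],uv[:,0]]>50)&(cc[:,0]>cc[:,2]+40)&(cc[:,0]>cc[:,1]+20)&(abs(L[:,1])<25)&(L[:,2]>5)&(L[:,2]<45)&(L[:,0]<10)&(L[:,0]>-330)
    m=np.zeros((420,560),np.uint8);m[uv[b,1],uv[b,0]]=1;n,lab,st,ce=cv2.connectedComponentsWithStats(m,connectivity=8)
    for i in range(1,n):
        k=b&(lab[uv[:,1],uv[:,0]]==i)
        if k.sum()>3: print(c,"blue",k.sum(),ce[i].round(1),L[k].mean(0).round(1))
a,ad=optics.camera("scene");t,td=optics.camera("top")
print("before");blues("scene",*D["scene"],ps);blues("top",*D["top"],pt);print("after");blues("scene",a,ad,ps);blues("top",t,td,pt)
cv2.imwrite("pics/s14.png",cv2.resize(a[150:250,290:430],None,fx=5,fy=5,interpolation=cv2.INTER_CUBIC))
cv2.imwrite("pics/t14.png",t);cv2.imwrite("pics/diff.png",cv2.absdiff(t,D["top"][0]))
```

```text
before
scene blue 20 [410.  210.8] [-24.4  -5.3  23.2]
top blue 12 [148.8 164.9] [-25.5   6.9  25.9]
after
scene blue 27 [358.3 187.7] [-208.8   -5.9   23.7]
scene blue 24 [376.8 195.7] [-146.8   -5.    23.8]
scene blue 25 [394.1 203.6] [-85.1  -5.5  23.8]
scene blue 20 [410.  210.8] [-24.4  -5.3  23.2]
top blue 4 [165.  163.8] [-85.5  -4.8  26.6]
top blue 12 [148.8 164.9] [-26.6   7.   26.7]
top blue 14 [163.6 168.6] [-87.2   7.6  26.3]
top blue 7 [181.7 167.4] [-149.    -4.9   26.5]
top blue 16 [179.6 172.4] [-148.7    7.8   26.9]
top blue 7 [198.7 171.4] [-215.5   -3.2   31.8]
top blue 17 [196.9 176.4] [-210.8    7.9   27.4]
```

View pics/s14.png

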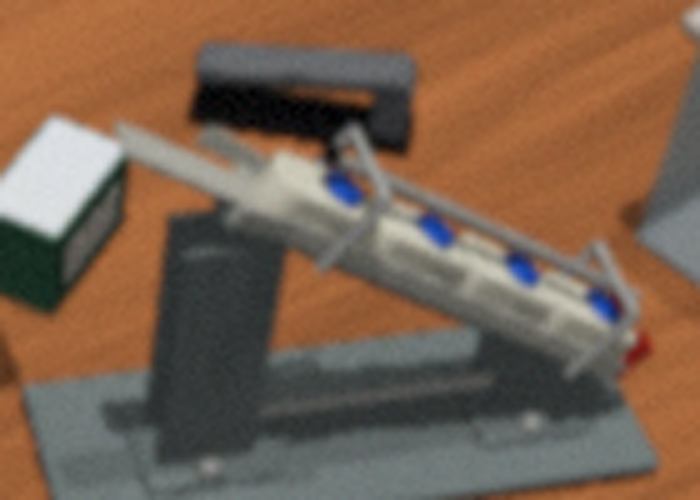

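View pics/diff.png

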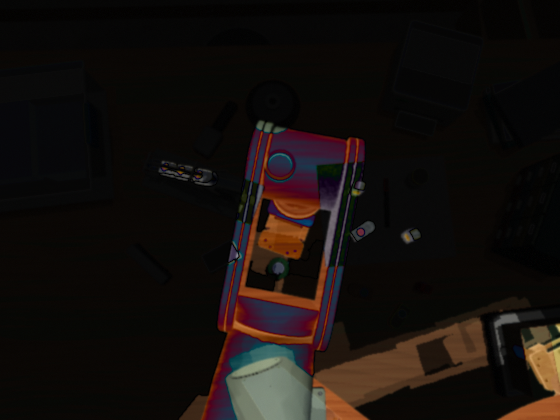

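```bash
python3 -c "
from bench import env,get_state
print(get_state()['clock'],get_state()['joint_velocities']);print(env.job_done())"
```

```text
25.95 [ 0.00280226 -0.00068843 -0.00031918 -0.00164011  0.00010656  0.00251606]
the job is handed in; nothing more can be done
None
```

All three white tags are in the feeder, lined up behind the waiting tag, and the job was handed in at about 26 s of the 70 s allowed. No verdict was reported.

**What I did:** I gripped each tag by its flat sides: the lying one from straight above, the two standing ones with the tool tilted 28° from the dome side. Each was held parallel to the slide within about 1 mm of the bare tongue, then released so it ran down under the rod by itself.

**Last checks:**
- **Spacing:** The scene camera puts the four domes at x ≈ -24, -85, -147 and -209 mm in the slide frame, about 62 mm apart. That places the centres of the three loaded tags at about -95, -157 and -219 mm, inside the -85 to -228 mm range. The top camera agrees to within about 2 mm, apart from one small glint.
- **Orientation:** All four tags lie dome up with the square end down the slope, in one straight line.
- **Waiting tag:** Its dome shows at the same scene-camera pixel as before, (410, 210.8).
- **Bystanders:** Before and after top views show nothing moved where the view was clear. The arm hid the tape roll, cleaner bottle and part of the green box in that view. The tape roll, cleaner bottle and green box look undisturbed in the wrist view.
- **Arm:** It is parked clear of everything and still.

**Not fully checked:**
- **Centring:** I tried to measure each tag's distance from the centre line after it came to rest, but the wrist camera could not see the slide from the parked position. The cameras see mostly one side of each dome, so the reading is inexact. Before release the loaded tags were within about 1 mm of the centre line.
- **Height bias:** The camera heights read about 0.7 mm low against the text (mat and slide), and I corrected for that when placing.

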